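# Gauge the eyed rod in the taper slot

### The job

Size the steel rod with the eye: stand it upright in the wide end of the bench gauge's tapered slot and slide it along the straight fence towards the narrow end until it gently wedges between fence and jaw, without shifting the jaw. Set the gauge's sliding pointer level with the middle of the rod where it stopped, and leave the rod hanging by its eye on the peg of the stand. Leave the other things on the bench where they are.

Things in the scene. Friction and masses are not known exactly. Their poses are not given: they have to be found in the camera images.
- rod: The steel rod to be gauged, standing upright in the holder: a round shank 20 mm in diameter and 45 mm tall, with a flat upright tab on top (30 mm wide, 14 mm thick, 45 mm tall, so 90 mm overall) pierced by a 17 mm round eye. About 0.14 kg. Origin at the centre of the foot; x runs along the tab's width, y through the eye (across the tab's thickness), z up.
- rod_eye (a point): Centre of the rod's eye, 62 mm above its foot.
- rod_grip (a point): Middle of the tab above the eye, 77 mm above the foot, 13 mm below the top; a good place to take the tab by its two narrow edges (30 mm apart).
- holder: White fixed holder, 70 mm square foot 12 mm high with an open square socket on top (inside 26 mm square, rim 30 mm above the table) in which the rod stands loosely; its floor is 17 mm above the table. Origin under its centre.
- gauge: Fixed bench gauge on an aluminium base 170 x 145 mm, 6 mm thick: a straight fence, and opposite it a slanted steel jaw 102 mm long, with the slot between them; a sliding pointer on the outside. Origin on the table under the fence's slot face. x runs along the slot to its narrow end, y from the slot across the fence to the pointer. The slot's floor is at z = 6 mm, fence and jaw tops at z = 34 mm.
- fence_face (a point): Top edge of the fence's slot face, at gauge x = 0, y = 0. The fence reaches 82 mm either way along x and is 14 mm thick (to y = +14 mm); the slot is on its -y side. A rod touching it has its middle 10 mm from this face; a rod held off it meets the jaw too early, by 5 mm for each mm.
- wedge_zone (a point): Slot floor at gauge x = 20 mm, y = -10 mm. The slot narrows 1 mm per 5 mm, but where the jaw has been set along x is not given: the rod wedges with its middle anywhere within 25 mm either side of this point. 5 to 8 N of push along the slot wedges it; the jaw is held by friction only and slips at about 25 N. The wedged rod stays upright if let go.
- slot_entry (a point): Point on the slot's floor at its wide end (gauge x = -55 mm, y = -15 mm) where the slot is at least 30 mm wide at every jaw setting: the rod can be lowered here.
- cursor (a joint): Travel of the pointer along the gauge's x, in m: 0 (wide end, pointer at gauge x = -65 mm) to 0.125. It stays where it is left; about 2 N moves it.
- pointer_tip (a point): Tip of the gauge's pointer, which reaches across the top of the fence and ends 3.5 mm short of the slot (gauge y = +3.5 mm, z = 37.5 mm); axes as the gauge's. The pointer's upright black grip is 56.5 mm from the tip along the gauge's +y: 14 mm thick along x, 20 mm wide along y, its top 76 mm above the table, clear to pinch down to 40 mm above the table.
- stand: Fixed stand, foot 100 x 90 mm and 12 mm high, with an upright post (24 mm wide, 16 mm deep, 140 mm tall) whose front face holds one steel peg, 8 mm in diameter and 58 mm long. The peg leaves the post at 130 mm height, points along the stand's -x (its front) and rises 0.12 rad. Origin on the table below the peg's root.
- peg_mid (a point): Point on the peg's axis 30 mm from the post, 134 mm above the table.
- peg_end (a point): Free end of the peg's axis, 137 mm above the table (the end is rounded, 4 mm beyond this).
- objective: Bystander, to be left alone: a small microscope objective standing on end, aluminium, 24 mm across, 42 mm tall.
- eyepiece: Bystander, to be left alone: a black eyepiece standing on end, 32 mm across, 52 mm tall.
- beaker: Bystander, to be left alone: a clear plastic beaker, 64 mm across, 75 mm tall.
- slide_box: Bystander, to be left alone: a cardboard slide box, 80 x 55 x 30 mm.
- jar: Bystander, to be left alone: a small amber jar, 44 mm across, 60 mm tall.
- spare_pin: Bystander, to be left alone: a plain steel pin without an eye, standing, 16 mm across, 55 mm tall; not the rod to be gauged.
Things that resemble listed ones, but are neither listed nor needed, are in the scene too. What is shaped like the rod but red is not meant.

How it is judged:
By the outcome, as a careful person would: the job done as asked, in the order asked, and still so for the second after the job is handed in, with the robot touching nothing.
It also fails if it takes over 61 s, if anything falls off the work surface, if the arm or the gripper's body presses on something with over 40 N, if the wrist force passes 120 N, or if a joint passes its speed limit or range.

### The arm

A 6-joint arm with a two-finger parallel gripper is mounted at the origin on the work surface. World frame = base frame: x ahead of the robot, y to its left, z up, the work surface at z = 0. Lengths are in m, angles in degrees, forces in N, time in s.
With the tool pointing down it reaches from about 0.375 to 0.9 m from the base axis. Payload 3.1 kg.
Tool frame: the origin (TCP) lies between the finger pads; the fingertips stand 19 mm ahead of it and the grasp point (between the pads) is the TCP; z points along the fingers, x is the direction in which the jaws open and shut, and the axes are right-handed (so a half turn about z gives the same grasp; the last joint's range is limited). The gripper opens to 87 mm and grips with 3 to 60 N. Pads are 19 mm wide; open, the fingers measure 117 mm over their backs; the gripper's body (75 mm by 190 mm) begins 51 mm behind the grasp point.
Start: joints at [-76.06, 30.224, 82.088, -0, 67.689, -10.227], TCP at [0.256, -0.57, 0.204] pointing down, gripper open.
Joint ranges: [-176.69, 176.69], [-43.24, 126.21], [12.49, 139.97], [-82, 262], [0, 151.66], [-163.58, 163.58]. Speed limits (degrees/s): [159.86, 159.86, 180, 180, 180, 180].

### API

Orientations are given as a 3x3 rotation matrix whose columns are the frame's x, y, z axes.
In Python, from rig import read_state, capture, camera_info, hand_in, spot_in, silhouettes gives the robot as it stands.
- The arm moves only by the shell command python3 -m jog 'ROWS'. ROWS is text: rows parted by semicolons, each of 7 numbers parted by spaces: the shift along the tool's x, y, z in m, then the turn, a rotation vector about the tool's x, y, z in degrees, then the opening, from 0 (shut) to 1 (fully open). A call has 1 to 8 rows; each row is the pose to reach, as a shift and turn from the pose commanded when the call began, along the tool's axes at that moment; what a row does not reach only later rows make up. A row lasts 1/8 s, in which the tool goes at most 62.5 mm and 10.7 degrees, less where a joint would pass 70% of its speed; a pose out of reach is approached as far as the arm can. A call with a gripper value outside its range is refused whole. The fingers move at their own pace and stop on an object; the grip force is fixed at half the most. Time passes only in rows, so rows that repeat a pose let the fingers close. It gives the time, the measured TCP pose, the force and the opening at its end, in the units of the state.
- read_state(): the state, without advancing time (a new reading comes with each control period).
- capture(name): name is "scene" or "top"; returns (picture, depth): 400x640x3 uint8, red, green, blue; 400x640 float32, m along the optical axis (not along the pixel's ray), 0 where there is no reading.
- camera_info(name): a dict with "vfov" (degrees; the focal length in pixels is half the picture's height over the tangent of half this angle, whatever the lens; pixels are square), "cx", "cy" (the principal point, pixels), "R" (3x3) and "t" (3): a world point X has camera coordinates R X + t. Camera axes: x right, y down, z forward; pixel columns grow to the right and rows downward; lengths in m; the calibration is good to about 2 mm. A picture is of the moment at which its call begins. camera_info takes no time and is no camera call.
- hand_in(): hands the job in, once; it reports no verdict.
Trained networks look in the newest picture that a camera, given by its name, has taken for a name from the list of things; names that differ only in an ending like _2 or _b are one class to them, and where a whole thing is asked for, a point or a joint stands for the part that bears it (a point fixed in the world has none). Each returns a list of dicts, best first, with "score" (0 to 1); they miss things now and then, are a little off and sometimes report something else, mostly with a low value. They report only what shows in the picture. A call takes as long as a camera call. They do not tell look-alikes from the thing itself.
- spot_in(label, camera): "centre" ([x, y, z] in m, in world coordinates, good to about 4 mm: the middle of the surface that is visible of it).
- silhouettes(label, camera): "region" (400x640 bool, what is visible of it).
The state is a dict: "time_s": time; "joint_positions": joint angles; "qvel": joint speeds; "tau": joint torques, N m; "position": TCP position; "tcp_rot": TCP orientation; "force": force on the tool from outside, world axes, zero at the start; "moment": the same for the moment, N m; "opening": opening from 0.0 (shut) to 1.0 (fully open).
Only numpy, scipy, OpenCV 4.12 (cv2) and the standard library are available. Lean on these libraries where they do the work, as an engineer would, in place of code of your own. Each camera call takes 0.05 s, during which the arm holds its last target.

## Working session

There is one attempt and no reset: what is moved stays moved. The work goes in short steps, Python scripts to look and compute and a shell command to move; the robot and the scene stay as the last step left them, time stands still between calls to the robot, and variables do not carry over. Pictures are saved under pics/ and viewed, and the job is handed in when it is done.

```bash
ls; mkdir -p pics
python3 - <<'E'
from rig import *
import cv2,numpy as np
s=read_state(); print({k:np.round(v,3).tolist() for k,v in s.items()})
for n in("scene","top"):
    p,d=capture(n); cv2.imwrite(f"pics/{n}0.png",p[:,:,::-1]); np.savez(f"pics/{n}0.npz",p=p,d=d)
    c=camera_info(n); print(n,c)
    for l in("rod","holder","gauge","cursor","stand","objective","eyepiece","beaker","slide_box","jar","spare_pin","rod_eye","rod_grip","pointer_tip","peg_end","peg_mid","fence_face","slot_entry","wedge_zone"):
        print(l,[(np.round(o['centre'],3).tolist(),round(o['score'],2)) for o in spot_in(l,n)])
print(read_state()['time_s'])
E
```

```text
pics
{'time_s': 0.0, 'joint_positions': [-76.061, 30.278, 82.155, -0.001, 67.69, -10.227], 'qvel': [-0.103, -0.04, 0.03, -0.013, -0.068, 0.051], 'tau': [-0.0, -44.005, -17.659, 0.063, 0.058, -0.0], 'position': [0.256, -0.569, 0.203], 'tcp_rot': [[0.409, -0.912, -0.001], [-0.912, -0.409, 0.002], [-0.002, -0.0, -1.0]], 'force': [-1.257, 0.28, 0.14], 'moment': [0.001, 0.009, 0.013], 'opening': 1.001}
scene {'vfov': 43.5555985144423, 'cx': 322.37680399382356, 'cy': 199.37238812388787, 'R': array([[-0.32665628,  0.94509256, -0.00978389],
       [ 0.63878413,  0.21313241, -0.73927627],
       [-0.69659924, -0.24773903, -0.67333117]]), 't': array([ 0.18130063, -0.28081822,  1.60458632])}
rod [([0.375, 0.24, 0.06], 0.72), ([0.576, 0.316, 0.062], 0.65), ([0.47, 0.29, 0.075], 0.58)]
holder [([0.474, 0.289, 0.012], 0.96)]
gauge [([0.579, -0.022, 0.007], 0.94)]
cursor [([0.623, -0.075, 0.035], 0.55)]
stand [([0.543, -0.269, 0.011], 0.72)]
objective [([0.439, 0.126, 0.024], 0.42)]
eyepiece [([0.418, -0.149, 0.044], 0.49)]
beaker [([0.744, 0.195, 0.051], 0.66)]
slide_box [([0.756, -0.117, 0.028], 
[... 1400 characters left out ...]

eyepiece []
beaker [([0.766, 0.198, 0.044], 0.57)]
slide_box [([0.739, -0.117, 0.029], 0.75), ([0.549, -0.034, 0.008], 0.15)]
jar [([0.734, 0.028, 0.059], 0.59)]
spare_pin []
rod_eye [([0.372, 0.233, 0.09], 0.73), ([0.567, 0.309, 0.072], 0.61), ([0.462, 0.285, 0.096], 0.59)]
rod_grip [([0.374, 0.23, 0.089], 0.6), ([0.462, 0.287, 0.091], 0.59), ([0.57, 0.311, 0.072], 0.5)]
pointer_tip [([0.606, -0.073, 0.045], 0.55)]
peg_end [([0.531, -0.265, 0.015], 0.69)]
peg_mid [([0.532, -0.259, 0.013], 0.56)]
fence_face [([0.553, -0.035, 0.005], 0.74)]
slot_entry [([0.533, -0.266, 0.011], 0.7), ([0.554, -0.034, 0.004], 0.62)]
wedge_zone [([0.557, -0.031, 0.005], 0.63), ([0.53, -0.266, 0.013], 0.27)]
2.0
```

View pics/scene0.png

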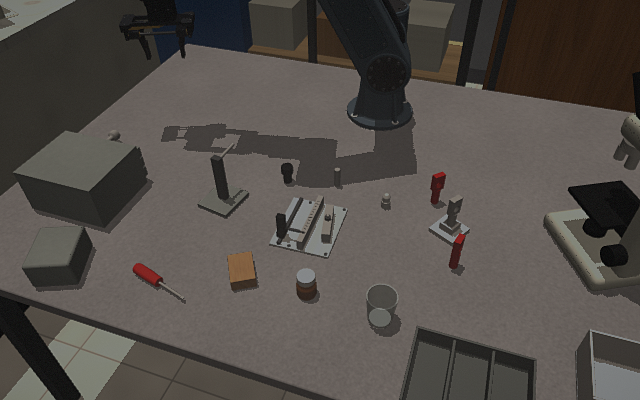

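View pics/top0.png

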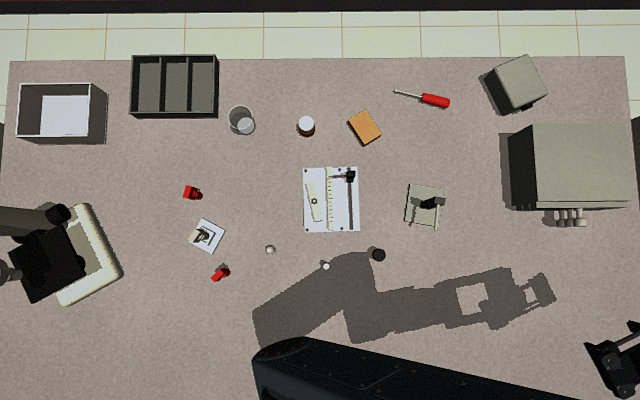

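```bash
cat > h.py <<'E'
import numpy as np,cv2
from rig import *
def K(n):
    c=camera_info(n); f=200/np.tan(np.radians(c['vfov']/2)); return f,c['cx'],c['cy'],np.array(c['R']),np.array(c['t'])
def proj(n,X):
    f,cx,cy,R,t=K(n); P=np.atleast_2d(X)@R.T+t; return np.c_[f*P[:,0]/P[:,2]+cx,f*P[:,1]/P[:,2]+cy]
def atz(n,uv,z):
    f,cx,cy,R,t=K(n); uv=np.atleast_2d(uv); r=np.c_[(uv[:,0]-cx)/f,(uv[:,1]-cy)/f,np.ones(len(uv))]@R  # R^T r
    C=-R.T@t; s=(z-C[2])/r[:,2]; return C+r*s[:,None]
def cloud(n,d):
    f,cx,cy,R,t=K(n); v,u=np.mgrid[:400,:640]; P=np.stack([(u-cx)/f*d,(v-cy)/f*d,d],-1); W=(P-t)@R; W[d==0]=np.nan; return W
def crop(p,u0,v0,u1,v1,name,s=None):
    c=p[v0:v1,u0:u1,::-1]; s=s or min(800/(u1-u0),600/(v1-v0)); s=int(s)
    cv2.imwrite(name,cv2.resize(c,None,fx=s,fy=s,interpolation=cv2.INTER_CUBIC))
E
python3 - <<'E'
from h import *
p=np.load('pics/top0.npz');q=np.load('pics/scene0.npz')
crop(p['p'],290,155,370,240,'pics/tg.png')
crop(q['p'],260,190,360,260,'pics/sg.png')
a=p['p'][205:265,175:255];b=p['p'][170:240,395:455]
crop(p['p'],180,210,240,260,'pics/th.png'); crop(p['p'],395,175,455,235,'pics/ts.png')
crop(q['p'],420,160,480,280,'pics/sh.png'); crop(q['p'],190,130,260,225,'pics/ss.png')
E
```

```text
(no output)
```

View pics/tg.png

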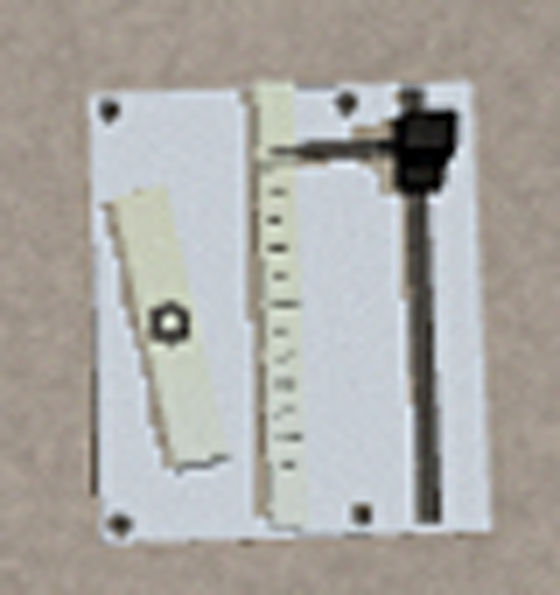

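View pics/sg.png

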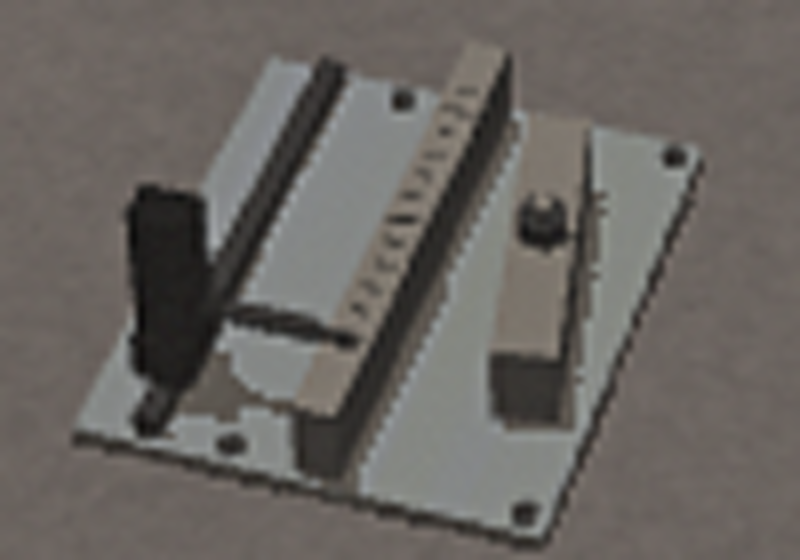

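View pics/th.png

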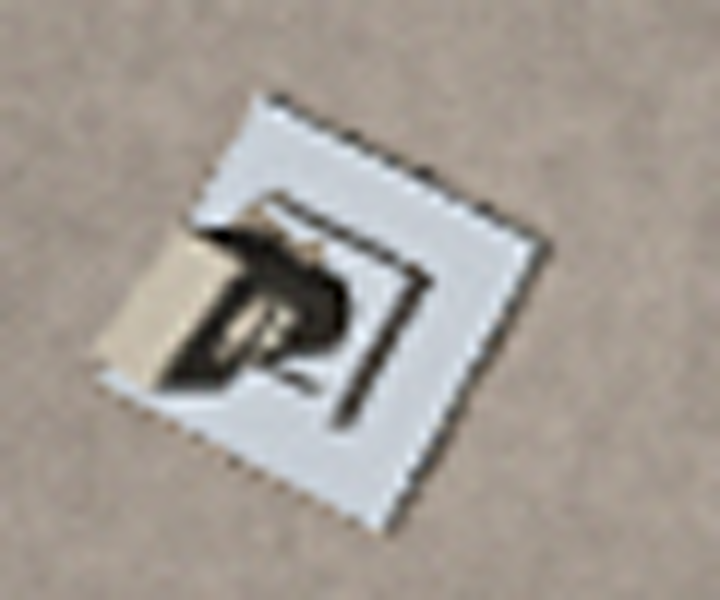

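View pics/sh.png

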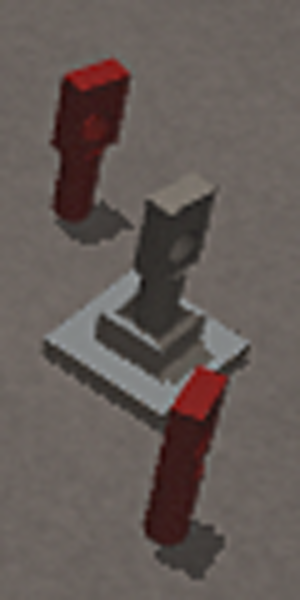

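View pics/ts.png

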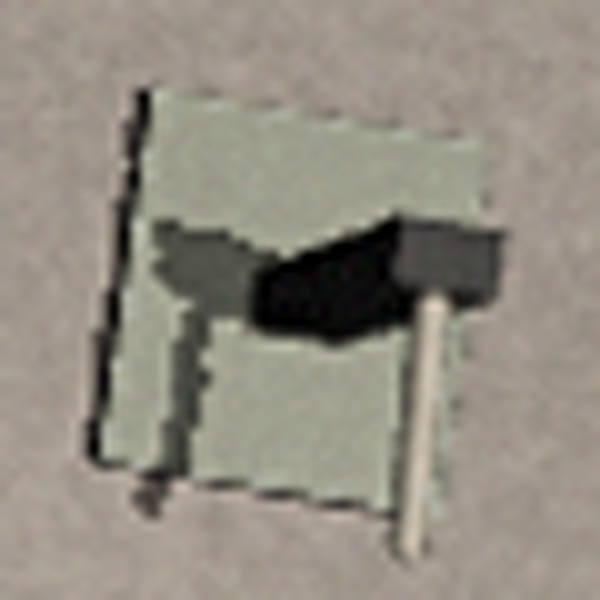

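View pics/ss.png

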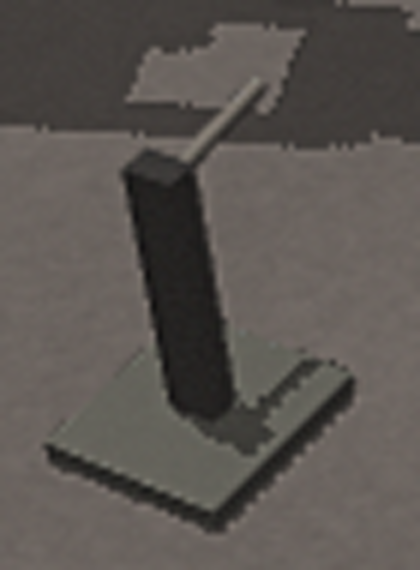

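```bash
cat > fit.py <<'E'
from h import *
from scipy.optimize import least_squares
offs={'tg':('top',290,155,7),'sg':('scene',260,190,8),'th':('top',180,210,12),'sh':('scene',420,160,5),'ts':('top',395,175,10),'ss':('scene',190,130,6)}
def fit(name,obs,p0):
    # obs: list (img, (u,v), model fn(p)->(3,))
    def W(p,m):
        m=m(p) if callable(m) else m
        c,s=np.cos(p[2]),np.sin(p[2]); return np.array([p[0]+c*m[0]-s*m[1],p[1]+s*m[0]+c*m[1],m[2]])
    def res(p,w=None):
        r=[]
        for im,uv,m in obs:
            cam,u0,v0,s=offs[im]; t=(np.array(uv)+.5)/s-.5+[u0,v0]
            r.append((proj(cam,W(p,m))[0]-t))
        return np.array(r)
    out={}
    for sel in('both','top','scene'):
        f=lambda p:np.concatenate([r for r,o in zip(res(p),obs) if sel=='both' or offs[o[0]][0]==sel])
        o=least_squares(f,p0,loss='soft_l1'); out[sel]=o.x
        print(name,sel,np.round(o.x[:2],4),round(np.degrees(o.x[2]),2),np.round(o.x[3:],4),'rms px',round(np.sqrt(np.mean(f(o.x)**2)),2))
    print(np.round(res(out['both']),1).tolist())
hx,hy=.015,.007
# rod; x axis towards (-125,+90)
z=.107
fit('rod',[('th',(215-30,232),(-hx,-hy,z)),('th',(245,262),(-hx,hy,z)),('th',(155,390),(hx,hy,z)),('th',(95,355),(hx,-hy,z))][:0]+
 [('th',(185,232),(-hx,-hy,z)),('th',(245,262),(-hx,hy,z)),('th',(155,390),(hx,hy,z)),('th',(95,355),(hx,-hy,z)),
  ('sh',(147,203),(hx*0-hx,-hy,z)),][:4]+
 [('sh',(178,214),(-hx,-hy,z)),('sh',(147,203),(-hx,hy,z)),('sh',(193,174),(hx,hy,z)),('sh',(218,187),(hx,-hy,z))],[.46,.28,np.radians(144)])
q=.035;z=.012
fit('holder',[('th',(262,93),(-q,-q,z)),('th',(548,245),(-q,q,z)),('th',(388,528),(q,q,z)),('th',(100,375),(q,-q,z)),
 ],[.46,.28,np.radians(144)])
z=.034;b=lambda x,k:(lambda p:(x,p[3]-(.145 if k else 0),.006))
fit('gauge',[('tg',(255,85),(-.082,0,z)),('tg',(295,82),(-.082,.014,z)),('tg',(270,527),(.082,0,z)),('tg',(307,523),(.082,.014,z)),
 ('sg',(300,403),(-.082,.014,z)),('sg',(338,417),(-.082,0,z)),('sg',(470,38),(.082,.014,z)),('sg',(512,55),(.082,0,z)),
 ('tg',(92,93),b(-.085,1)),('tg',(472,83),b(-.085,0)),('tg',(490,530),b(.085,0)),('tg',(103,540),b(.085,1)),
 ('sg',(270,58),b(.085,0)),('sg',(705,155),b(.085,1)),('sg',(545,545),b(-.085,1)),('sg',(75,435),b(-.085,0))],[.56,-.03,np.pi,.07])
P=lambda s:(-s*np.cos(.12),0,.13+s*np.sin(.12))
F=lambda a,y:(lambda p:(p[3]+a*.05,y*.045,.012))
fit('stand',[('ts',(410,556),P(.0615)),('ts',(433,300),(-.001,0,.134)),('ts',(150,90),F(1,1)),('ts',(485,140),F(1,-1)),('ts',(97,462),F(-1,1)),
 ('ts',(403,215),(.016,.012,.14)),('ts',(505,230),(.016,-.012,.14)),('ts',(495,305),(0,-.012,.14)),
 ('ss',(262,84),P(.0615)),('ss',(45,450),F(1,-1)),('ss',(215,522),F(1,1)),('ss',(352,375),F(-1,1)),
 ('ss',(122,175),(.016,-.012,.14)),('ss',(173,188),(.016,.012,.14)),('ss',(198,165),(0,.012,.14)),('ss',(147,151),(0,-.012,.14))],[.53,-.26,0,0.])
E
python3 fit.py
```

```text
rod both [0.4624 0.2904] 147.55 [] rms px 0.55
rod top [0.4621 0.2892] 146.43 [] rms px 0.26
rod scene [0.463  0.2917] 149.87 [] rms px 0.43
[[-0.6, -0.7], [-0.6, -0.0], [-0.4, 0.3], [-0.4, -0.0], [-1.3, 0.2], [0.1, -0.8], [-0.4, -0.6], [-0.6, 0.0]]
holder both [0.463  0.2883] 151.66 [] rms px 0.23
holder top [0.463  0.2883] 151.66 [] rms px 0.23Traceback (most recent call last):
  File "fit.py", line 29, in <module>
    fit('holder',[('th',(262,93),(-q,-q,z)),('th',(548,245),(-q,q,z)),('th',(388,528),(q,q,z)),('th',(100,375),(q,-q,z)),
    ~~~^^^^^^^^^^^^^^^^^^^^^^^^^^^^^^^^^^^^^^^^^^^^^^^^^^^^^^^^^^^^^^^^^^^^^^^^^^^^^^^^^^^^^^^^^^^^^^^^^^^^^^^^^^^^^^^^^^
     ],[.46,.28,np.radians(144)])
     ^^^^^^^^^^^^^^^^^^^^^^^^^^^^
  File "fit.py", line 18, in fit
    o=least_squares(f,p0,loss='soft_l1'); out[sel]=o.x
    return func(*args, **kwargs)
    vector_fun = VectorFunction(
        fun_wrapped,
    ...<6 lines>...
        workers=workers
    )
    self._update_fun()
    ~~~~~~~~~~~~~~~~^^
    self.f = self.fun_wrapped(xp_copy(self.x))
             ~~~~~~~~~~~~~~~~^^^^^^^^^^^^^^^^^
    return np.atleast_1d(self.fun(x))
                         ~~~~~~~~^^^
    return self.f(x, *self.args, **self.kwargs)
           ~~~~~~^^^^^^^^^^^^^^^^^^^^^^^^^^^^^^
  File "fit.py", line 17, in <lambda>
    f=lambda p:np.concatenate([r for r,o in zip(res(p),obs) if sel=='both' or offs[o[0]][0]==sel])
               ~~~~~~~~~~~~~~^^^^^^^^^^^^^^^^^^^^^^^^^^^^^^^^^^^^^^^^^^^^^^^^^^^^^^^^^^^^^^^^^^^^^
ValueError: need at least one array to concatenate
```

```bash
sed -i "s/    for sel in('both','top','scene'):/    for sel in('both','top','scene') if any(offs[o[0]][0]=='scene' for o in obs) else ('both',):/" fit.py; python3 fit.py
```

```text
rod both [0.4624 0.2904] 147.55 [] rms px 0.55
rod top [0.4621 0.2892] 146.43 [] rms px 0.26
rod scene [0.463  0.2917] 149.87 [] rms px 0.43
[[-0.6, -0.7], [-0.6, -0.0], [-0.4, 0.3], [-0.4, -0.0], [-1.3, 0.2], [0.1, -0.8], [-0.4, -0.6], [-0.6, 0.0]]
holder both [0.463  0.2883] 151.66 [] rms px 0.23
[[0.2, -0.2], [-0.1, -0.3], [-0.2, 0.3], [0.2, 0.2]]Traceback (most recent call last):
  File "fit.py", line 32, in <module>
    fit('gauge',[('tg',(255,85),(-.082,0,z)),('tg',(295,82),(-.082,.014,z)),('tg',(270,527),(.082,0,z)),('tg',(307,523),(.082,.014,z)),
    ~~~^^^^^^^^^^^^^^^^^^^^^^^^^^^^^^^^^^^^^^^^^^^^^^^^^^^^^^^^^^^^^^^^^^^^^^^^^^^^^^^^^^^^^^^^^^^^^^^^^^^^^^^^^^^^^^^^^^^^^^^^^^^^^^^^
     ('sg',(300,403),(-.082,.014,z)),('sg',(338,417),(-.082,0,z)),('sg',(470,38),(.082,.014,z)),('sg',(512,55),(.082,0,z)),
     ^^^^^^^^^^^^^^^^^^^^^^^^^^^^^^^^^^^^^^^^^^^^^^^^^^^^^^^^^^^^^^^^^^^^^^^^^^^^^^^^^^^^^^^^^^^^^^^^^^^^^^^^^^^^^^^^^^^^^^
     ('tg',(92,93),b(-.085,1)),('tg',(472,83),b(-.085,0)),('tg',(490,530),b(.085,0)),('tg',(103,540),b(.085,1)),
     ^^^^^^^^^^^^^^^^^^^^^^^^^^^^^^^^^^^^^
[... 1848 characters left out ...]
gs)
           ~~~~~~^^^^^^^^^^^^^^^^^^^^^^^^^^^^^^
  File "fit.py", line 17, in <lambda>
    f=lambda p:np.concatenate([r for r,o in zip(res(p),obs) if sel=='both' or offs[o[0]][0]==sel])
                                                ~~~^^^
  File "fit.py", line 13, in res
    r.append((proj(cam,W(p,m))[0]-t))
              ~~~~^^^^^^^^^^^^
  File "h.py", line 6, in proj
    f,cx,cy,R,t=K(n); P=np.atleast_2d(X)@R.T+t; return np.c_[f*P[:,0]/P[:,2]+cx,f*P[:,1]/P[:,2]+cy]
                ~^^^
  File "h.py", line 4, in K
    c=camera_info(n); f=200/np.tan(np.radians(c['vfov']/2)); return f,c['cx'],c['cy'],np.array(c['R']),np.array(c['t'])
ValueError: time passes only in moves, steps and waits
```

```bash
sed -i 's/^def K(n):/import functools\n@functools.cache\ndef K(n):/' h.py; python3 fit.py 2>&1 | tail -15
```

```text
rod both [0.4624 0.2904] 147.55 [] rms px 0.55
rod top [0.4621 0.2892] 146.43 [] rms px 0.26
rod scene [0.463  0.2917] 149.87 [] rms px 0.43
[[-0.6, -0.7], [-0.6, -0.0], [-0.4, 0.3], [-0.4, -0.0], [-1.3, 0.2], [0.1, -0.8], [-0.4, -0.6], [-0.6, 0.0]]
holder both [0.463  0.2883] 151.66 [] rms px 0.23
[[0.2, -0.2], [-0.1, -0.3], [-0.2, 0.3], [0.2, 0.2]]
gauge both [ 0.5557 -0.0229] 181.32 [0.0828] rms px 0.43
gauge top [ 0.5557 -0.0236] 181.13 [0.083] rms px 0.25
gauge scene [ 0.556  -0.0221] 181.52 [0.0828] rms px 0.43
[[-0.2, -0.5], [-0.5, -0.3], [-0.3, 0.1], [-0.0, 0.5], [-1.1, 0.5], [-0.1, 0.1], [-0.1, 0.5], [-0.1, -0.5], [-0.6, -0.0], [-0.3, -0.3], [-0.1, 0.1], [-0.4, 0.4], [0.2, 0.1], [-0.3, -0.7], [-0.3, -0.7], [-0.4, -0.8]]
stand both [ 0.5282 -0.2746] -9.2 [0.011] rms px 0.41
stand top [ 0.528  -0.2751] -9.4 [0.0099] rms px 0.23
stand scene [ 0.5292 -0.2735] -8.77 [0.0125] rms px 0.27
[[-0.3, 0.3], [0.0, -0.1], [-0.4, -0.6], [0.1, -0.5], [0.0, -0.2], [-0.5, -0.1], [-0.2, 0.0], [-0.0, -0.5], [-0.1, -0.2], [-0.3, -0.7], [0.1, -1.2], [0.2, -0.4], [0.1, -0.8], [-0.3, -0.1], [-0.5, 0.1], [0.0, -0.4]]
```

```bash
cat > go.py <<'E'
# usage: go.py x y z yaw  -> shift & turn in tool axes from current pose (tool kept pointing down)
import sys; from h import *
from scipy.spatial.transform import Rotation as Ro
s=read_state(); p=np.array(s['position']);R=np.array(s['tcp_rot'])
if len(sys.argv)>1:
    x,y,z,w=map(float,sys.argv[1:5]); a=np.radians(w)
    T=np.array([[np.cos(a),np.sin(a),0],[np.sin(a),-np.cos(a),0],[0,0,-1]])
    print('shift mm',np.round(R.T@(np.array([x,y,z])-p)*1000,1),'turn',np.round(Ro.from_matrix(R.T@T).as_rotvec(degrees=True),2))
print('t',s['time_s'],'pos',np.round(p,4),'yaw',round(np.degrees(np.arctan2(R[1,0],R[0,0])),2),'tz',np.round(R[:,2],4),'F',np.round(s['force'],1),'M',np.round(s['moment'],2),'op',round(s['opening'],3))
E
python3 go.py 0.446 -0.1 0.204 -32
python3 -m jog '-0.0437 -0.0456 0 0 0 -4.25 0.7; -0.0875 -0.0915 0 0 0 -8.5 0.7; -0.131 -0.137 0 0 0 -12.75 0.7; -0.175 -0.183 0 0 0 -17 0.7; -0.219 -0.228 0 0 0 -21.25 0.7; -0.263 -0.274 0 0 0 -25.5 0.7; -0.307 -0.32 0 0 0 -29.75 0.7; -0.351 -0.3655 0 0 0 -34 0.7'; python3 go.py .462 .29 .15 -32
```

```text
shift mm [-3.512e+02 -3.659e+02 -2.000e-01] turn [  0.    -0.   -33.84]
t 2.0 pos [ 0.2559 -0.5702  0.2038] yaw -65.84 tz [-0. -0. -1.] F [ 0.  -0.9  0.8] M [-0.01 -0.04  0.02] op 0.998
time_s: 3.0
position: [0.444, -0.1049, 0.2042]
tcp_rot: [[0.851, -0.526, 0.001], [-0.526, -0.851, -0.001], [0.001, -0.0, -1.0]]
force: [1.2, -0.6, -0.1]
opening: 0.7
shift mm [-192.4 -345.4   53.9] turn [-0.01 -0.08  0.28]
t 3.0 pos [ 0.444  -0.1049  0.2042] yaw -31.72 tz [ 1.3e-03 -7.0e-04 -1.0e+00] F [ 1.2 -0.6 -0.1] M [ 0.01 -0.12  0.01] op 0.7
```

```bash
python3 -m jog '-0.0275 -0.0486 0 0 0 0 0.7; -0.055 -0.0971 0 0 0 0 0.7; -0.0826 -0.1457 0 0 0 0 0.7; -0.11 -0.1943 0 0 0 0 0.7; -0.1376 -0.243 0.01 0 0 0 0.7; -0.165 -0.291 0.03 0 0 0 0.7; -0.1927 -0.34 0.054 0 0 0 0.7; -0.1927 -0.34 0.054 0 0 0 0.7'; python3 go.py .4625 .290 .094 -32
python3 - <<'E'
from h import *
for n in("scene","top"):
    p,d=capture(n); cv2.imwrite(f"pics/{n}1.png",p[:,:,::-1]); np.savez(f"pics/{n}1.npz",p=p,d=d)
    print(K(n)[1])
    if n=='scene': crop(p,400,120,500,260,'pics/s1.png')
    else: crop(p,150,170,270,290,'pics/t1.png')
E
```

```text
time_s: 4.0
position: [0.4574, 0.2869, 0.148]
tcp_rot: [[0.852, -0.523, -0.002], [-0.523, -0.852, -0.0], [-0.002, 0.002, -1.0]]
force: [-0.0, -1.4, -0.2]
opening: 0.705
shift mm [ 2.8 -5.3 54. ] turn [0.09 0.11 0.48]
t 4.0 pos [0.4574 0.2869 0.148 ] yaw -31.52 tz [-2.5e-03 -3.0e-04 -1.0e+00] F [-0.  -1.4 -0.2] M [ 0.   -0.03 -0.03] op 0.705
322.37680399382356
321.7633275922373
```

View pics/s1.png

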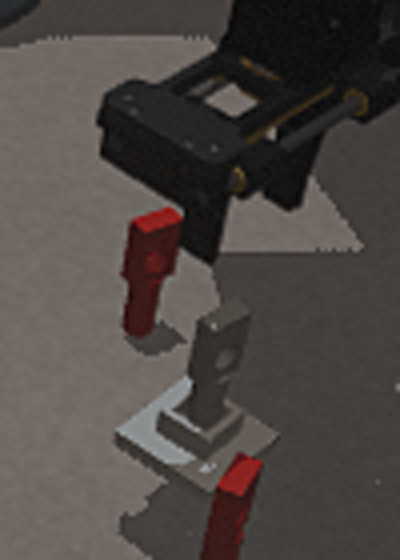

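View pics/t1.png

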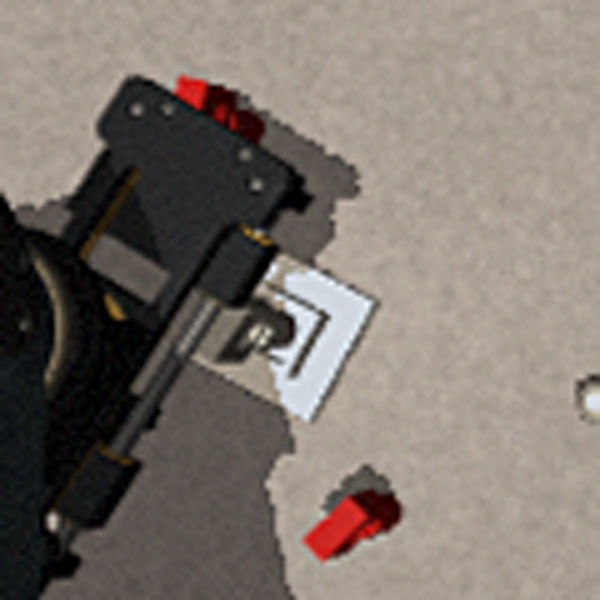

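```bash
python3 go.py .4625 .290 .094 -32
```

```text
shift mm [ 0.4 -7.4 55.5] turn [0.07 0.02 0.27]
t 4.1 pos [0.4583 0.284  0.1495] yaw -31.73 tz [-9.e-04 -9.e-04 -1.e+00] F [ 0.6 -1.5  0.1] M [-0.1  -0.09 -0.  ] op 0.701
```

```bash
python3 -m jog '0.0005 -0.0074 0 0 0 0 0.7; 0.0005 -0.0074 0.01 0 0 0 0.7; 0.0005 -0.0074 0.01 0 0 0 0.7'; python3 go.py .4625 .290 .094 -32
```

```text
time_s: 4.47
position: [0.4627, 0.2888, 0.1392]
tcp_rot: [[0.849, -0.529, -0.002], [-0.529, -0.849, -0.001], [-0.001, 0.001, -1.0]]
force: [0.4, 0.6, -0.2]
opening: 0.7
shift mm [-0.8 -1.  45.2] turn [0.08 0.06 0.08]
t 4.475 pos [0.4627 0.2888 0.1392] yaw -31.92 tz [-1.6e-03 -7.0e-04 -1.0e+00] F [ 0.4  0.6 -0.2] M [-0.01 -0.05 -0.03] op 0.7
```

```bash
python3 -m jog '-0.0008 -0.001 0.022 0 0 0 0.7; -0.0008 -0.001 0.045 0 0 0 0.7; -0.0008 -0.001 0.045 0 0 0 0.7; -0.0008 -0.001 0.045 0 0 0 0.2; -0.0008 -0.001 0.045 0 0 0 0.2; -0.0008 -0.001 0.045 0 0 0 0.2'; python3 go.py
```

```text
time_s: 5.22
position: [0.4634, 0.2914, 0.0955]
tcp_rot: [[0.85, -0.527, 0.001], [-0.527, -0.85, 0.001], [0.001, -0.001, -1.0]]
force: [0.5, -0.1, 0.1]
opening: 0.448
t 5.225 pos [0.4634 0.2914 0.0955] yaw -31.83 tz [ 1.4e-03  6.0e-04 -1.0e+00] F [ 0.5 -0.1  0.1] M [-0.   -0.09  0.  ] op 0.448
```

```bash
python3 -m jog '0 0 0 0 0 0 0.1; 0 0 0 0 0 0 0.1; 0 0 0 0 0 0 0.1'; python3 go.py .4625 .290 .15 -32
```

```text
time_s: 5.6
position: [0.4629, 0.2912, 0.0948]
tcp_rot: [[0.85, -0.527, 0.0], [-0.527, -0.85, -0.0], [0.0, -0.0, -1.0]]
force: [-0.7, -0.0, -0.9]
opening: 0.138
shift mm [  0.3   1.3 -55.2] turn [-0.   -0.    0.17]
t 5.6 pos [0.4629 0.2912 0.0948] yaw -31.83 tz [ 0. -0. -1.] F [-0.7 -0.  -0.9] M [ 0.03 -0.03 -0.05] op 0.138
```

Run:
```python
from h import *
for n in("scene","top"):
    p,d=capture(n)
    if n=='scene': crop(p,400,120,500,260,'pics/s2.png')
    else: crop(p,150,170,270,290,'pics/t2.png')
print(read_state()['opening'])
```

```text
0.116292217680756
```

View pics/s2.png

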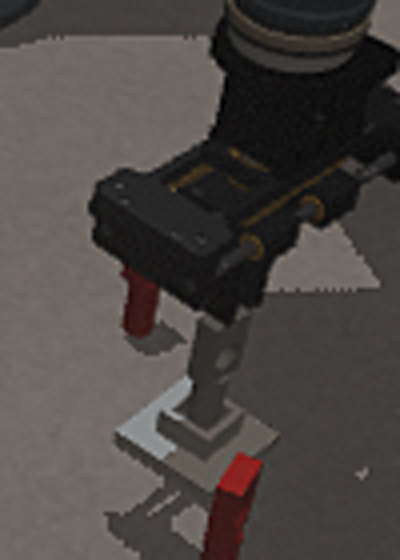

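View pics/t2.png

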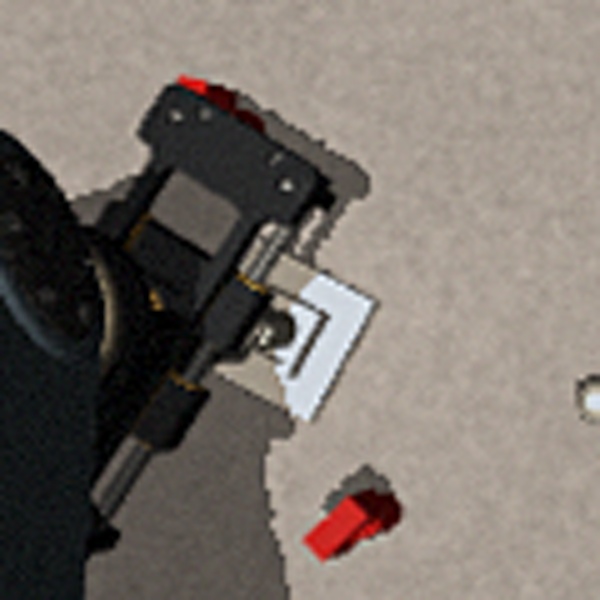

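Run:
```python
from h import *
s=read_state();R=np.array(s['tcp_rot']);p=np.array(s['position']);print(p,s['opening'],s['time_s'])
for off in[(0,0,0),(0,0,.019),(.02,0,.019),(-.02,0,.019)]:
    X=p+R@np.array(off); print(off,proj('scene',X),(proj('scene',X)-[400,120])*4,(proj('top',X)-[150,170])*5)
d=np.load('pics/scene1.npz')['d'];W=cloud('scene',d)
m=(np.abs(W[...,0]-.46)<.05)&(np.abs(W[...,1]-.29)<.05)&(W[...,2]>.06)&(W[...,2]<.115)
print(m.sum(),W[m].mean(0),W[m].min(0),W[m].max(0))
d=np.load('pics/top0.npz')['d'];W=cloud('top',d)
m=(np.abs(W[...,0]-.46)<.05)&(np.abs(W[...,1]-.29)<.05)&(W[...,2]>.09)&(W[...,2]<.125)
print(m.sum(),W[m].mean(0),W[m].min(0),W[m].max(0))
```

```text
[0.46289976 0.29120331 0.09471757] 0.116292217680756 5.7
(0, 0, 0) [[455.31164279 202.39342041]] [[221.24657115 329.57368163]] [[223.26803454 325.29250779]]
(0, 0, 0.019) [[453.92427214 208.42620218]] [[215.69708857 353.70480874]] [[236.57849912 325.72616807]]
(0.02, 0, 0.019) [[448.22227808 212.24619203]] [[192.88911232 368.98476812]] [[259.38802369 290.2412096 ]]
(-0.02, 0, 0.019) [[459.53624004 204.66652441]] [[238.14496014 338.66609763]] [[213.67276901 361.36079427]]
247 [0.46797303 0.2907564  0.08912429] [0.44980422 0.2763399  0.06011331] [0.4823573  0.30508579 0.11079575]
109 [0.46172173 0.28897915 0.10438048] [0.44662668 0.27647979 0.09072064] [0.47709448 0.30466871 0.10954801]
```

Run:
```python
from h import *
p=np.array([.4583,.284,.1495]);a=np.radians(-31.73)
R=np.array([[np.cos(a),np.sin(a),0],[np.sin(a),-np.cos(a),0],[0,0,-1]])
for off in[(0,0,0),(0,0,.019),(.035,0,.019),(-.035,0,.019),(.035,.0095,.019),(.035,-.0095,.019)]:
    X=p+R@np.array(off); print(off,(proj('scene',X)-[400,120])*4,(proj('top',X)-[150,170])*5)
d=np.load('pics/scene1.npz')['d'];W=cloud('scene',d)
for u,v in[(205,255),(210,240),(290,200),(285,180)]: print(u,v,W[120+v//4,400+u//4])
pp,d=capture('scene');W=cloud('scene',d)
for u,v in[(205,305),(220,310),(235,315),(245,300),(255,290),(210,350),(230,345)]: print(u,v,W[120+v//4,400+u//4])
crop(pp,435,180,475,220,'pics/s3.png')
```

```text
(0, 0, 0) [[225.97140822 249.10456194]] [[197.43212265 334.23753825]]
(0, 0, 0.019) [[220.21249695 274.83500816]] [[212.18869952 334.49380764]]
(0.035, 0, 0.019) [[179.05697213 301.41760326]] [[254.61218592 268.35688701]]
(-0.035, 0, 0.019) [[260.20337319 249.00466641]] [[169.43094726 401.15183855]]
(0.035, 0.0095, 0.019) [[165.88360762 292.68346004]] [[272.10535728 279.20989913]]
(0.035, -0.0095, 0.019) [[192.36099466 310.23837477]] [[237.14062554 257.51728265]]
205 255 [0.49728972 0.27329131 0.17604786]
210 240 [0.49649782 0.27400198 0.18399741]
290 200 [0.43826844 0.31056639 0.1759838 ]
285 180 [0.43015875 0.30617141 0.18282134]
205 305 [0.5527853  0.27952909 0.18770593]
220 310 [0.47945173 0.2878466  0.12455895]
235 315 [0.47776337 0.2946481  0.12205133]
245 300 [0.46400079 0.29965765 0.12076418]
255 290 [0.46089413 0.30242165 0.12793618]
210 350 [0.47805656 0.28628332 0.0922869 ]
230 345 [0.45675458 0.29673786 0.07959862]
```

View pics/s3.png

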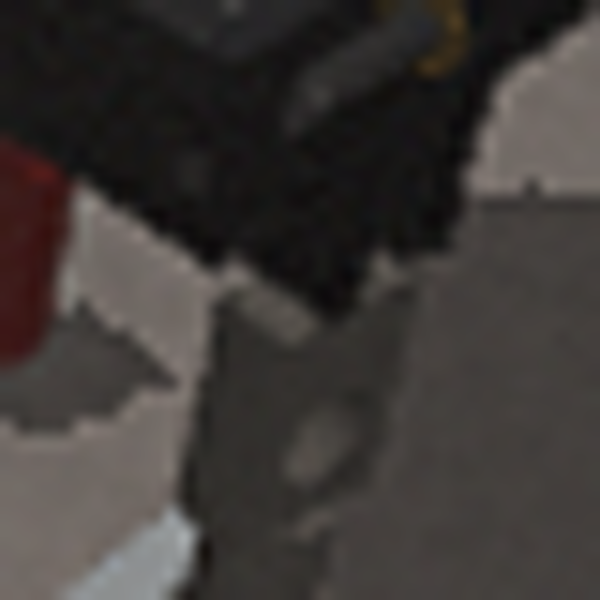

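Run:
```python
from h import *
s=read_state();R=np.array(s['tcp_rot']);p=np.array(s['position'])
pp,d=capture('scene');W=cloud('scene',d)
T=(W-p)@R
m=(np.abs(T[...,0])<.1)&(np.abs(T[...,1])<.06)&(T[...,2]<-.005)&(T[...,2]>-.12)&(pp.sum(-1)<110)
print(m.sum())
t=T[m]
for lo in np.arange(-.12,0,.01):
    q=t[(t[:,2]>=lo)&(t[:,2]<lo+.01)]
    if len(q): print(round(lo,3),len(q),np.round(q.min(0)*1e3),np.round(np.median(q,0)*1e3),np.round(q.max(0)*1e3))
# same for scene1 (open .7)
z=np.load('pics/scene1.npz');W=cloud('scene',z['d']);p=np.array([.4583,.284,.1495])
T=(W-p)@R
m=(np.abs(T[...,0])<.1)&(np.abs(T[...,1])<.06)&(T[...,2]<.02)&(T[...,2]>-.12)&(z['p'].sum(-1)<110)
t=T[m]
for lo in np.arange(-.12,0.02,.01):
    q=t[(t[:,2]>=lo)&(t[:,2]<lo+.01)]
    if len(q): print(round(lo,3),len(q),np.round(q.min(0)*1e3),np.round(np.median(q,0)*1e3),np.round(q.max(0)*1e3))
```

```text
935
-0.12 363 [ -92.  -40. -120.] [  25.  -24. -113.] [  96.   38. -110.]
-0.11 236 [ -88.  -39. -110.] [  36.  -28. -105.] [  90.   36. -100.]
-0.1 180 [ -87.  -39. -100.] [ 85. -18. -96.] [ 90.  36. -90.]
-0.09 6 [-82. -26. -90.] [  2.  -6. -89.] [ 86.  15. -88.]
-0.07 9 [  5. -12. -66.] [ 14. -10. -63.] [ 19.  -9. -60.]
-0.06 20 [ -5. -13. -59.] [ 15. -10. -53.] [ 19.  -1. -50.]
-0.05 41 [-11. -12. -50.] [  8.  -8. -45.] [ 17.   3. -40.]
-0.04 41 [-13. -13. -39.] [ 11.  -8. -34.] [ 16.   3. -30.]
-0.03 38 [-16. -12. -30.] [ 12.  -7. -25.] [ 16.   5. -20.]
-0.02 1 [  8. -10. -19.] [  8. -10. -19.] [  8. -10. -19.]
-0.12 285 [ -94.  -42. -120.] [  40.  -27. -113.] [  95.   33. -110.]
-0.11 263 [ -87.  -42. -110.] [  31.  -33. -104.] [  88.   32. -100.]
-0.1 211 [ -90.  -41. -100.] [ 84. -25. -95.] [ 88.  34. -90.]
-0.09 29 [-83. -40. -90.] [-35. -13. -88.] [ 84.  22. -81.]
-0.08 21 [-40. -16. -80.] [-37.  -4. -74.] [ 39.   3. -70.]
-0.07 33 [-45. -15. -69.] [-34.  -9. -65.] [ 37.   8. -60.]
-0.06 23 [-45. -15. -60.] [-34. -11. -54.] [ 39.   6. -50.]
-0.05 53 [-46. -15. -50.] [-32.  -8. -45.] [ 42.   5. -40.]
-0.04 57 [-40. -14. -40.] [ 36.  -8. -35.] [ 41.   9. -30.]
-0.03 68 [-40. -15. -30.] [ -1.  -5. -26.] [ 39.   8. -20.]
-0.02 7 [-37. -11. -20.] [ 33.  -3. -20.] [ 37.   9. -18.]
```

```bash
python3 -m jog '0 0 0 0 0 0 0.7; 0 0 0 0 0 0 0.7; 0 0 0 0 0 0 0.7; 0 0 0 0 0 0 0.7; 0 0 0.02 0 0 0 0.7; 0 0 0.04 0 0 0 0.7; 0 0 0.04 0 0 0 0.7'; python3 go.py
```

```text
time_s: 6.68
position: [0.4618, 0.2907, 0.0536]
tcp_rot: [[0.85, -0.527, -0.003], [-0.527, -0.85, -0.001], [-0.002, 0.003, -1.0]]
force: [-0.6, 0.3, -0.2]
opening: 0.688
t 6.675 pos [0.4618 0.2907 0.0536] yaw -31.83 tz [-0.0032 -0.0012 -1.    ] F [-0.6  0.3 -0.2] M [-0.02 -0.03  0.01] op 0.688
```

```bash
python3 -m jog '0 0 0 0 0 0 0.2; 0 0 0 0 0 0 0.2; 0 0 0 0 0 0 0.2; 0 0 0 0 0 0 0.2; 0 0 0 0 0 0 0.2'; python3 go.py
```

```text
time_s: 7.3
position: [0.4633, 0.2913, 0.0552]
tcp_rot: [[0.85, -0.527, 0.001], [-0.527, -0.85, 0.0], [0.001, -0.001, -1.0]]
force: [0.0, -0.4, 2.6]
opening: 0.343
t 7.3 pos [0.4633 0.2913 0.0552] yaw -31.83 tz [ 8.e-04  3.e-04 -1.e+00] F [ 0.  -0.4  2.6] M [-0.05 -0.03  0.03] op 0.343
```

```bash
python3 -m jog '0 0 -0.04 0 0 0 0.2; 0 0 -0.075 0 0 0 0.2; 0.045 0.028 -0.075 0 0 -5 0.2; 0.09 0.056 -0.075 0 0 -11 0.2; 0.135 0.084 -0.075 0 0 -16.5 0.2; 0.18 0.112 -0.075 0 0 -22 0.2; 0.232 0.145 -0.075 0 0 -27.5 0.2; 0.282 0.1757 -0.075 0 0 -33.1 0.2'; python3 go.py .6104 -.0066 .083 1.3
python3 - <<'E'
from h import *
import time
for n in("scene","top"):
    p,d=capture(n); np.savez(f"pics/{n}4.npz",p=p,d=d)
    if n=='scene': crop(p,230,120,370,260,'pics/s4.png')
    else: crop(p,270,125,370,225,'pics/t4.png')
E
python3 go.py .6104 -.0066 .083 1.3
```

```text
time_s: 8.3
position: [0.61, -0.0085, 0.1292]
tcp_rot: [[1.0, 0.025, -0.001], [0.025, -1.0, 0.0], [-0.001, -0.0, -1.0]]
force: [0.3, -0.3, -2.4]
opening: 0.34
shift mm [ 0.5 -1.9 46.2] turn [-0.03  0.06  0.14]
t 8.3 pos [ 0.61   -0.0085  0.1292] yaw 1.44 tz [-1.e-03  4.e-04 -1.e+00] F [ 0.3 -0.3 -2.4] M [ 0.02 -0.21  0.  ] op 0.34
shift mm [-3.5 -6.8 46.6] turn [ 0.18 -0.28 -0.32]
t 8.4 pos [ 0.6138 -0.0132  0.1297] yaw 0.98 tz [ 0.005  -0.0031 -1.    ] F [ 0.6  0.3 -0.8] M [ 0.05 -0.1  -0.03] op 0.343
```

View pics/s4.png

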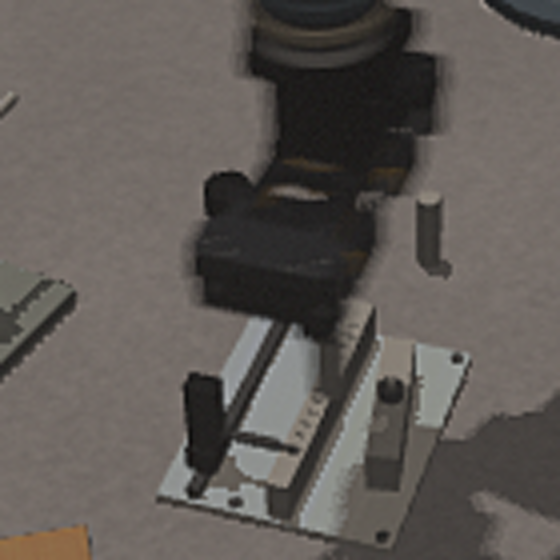

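View pics/t4.png

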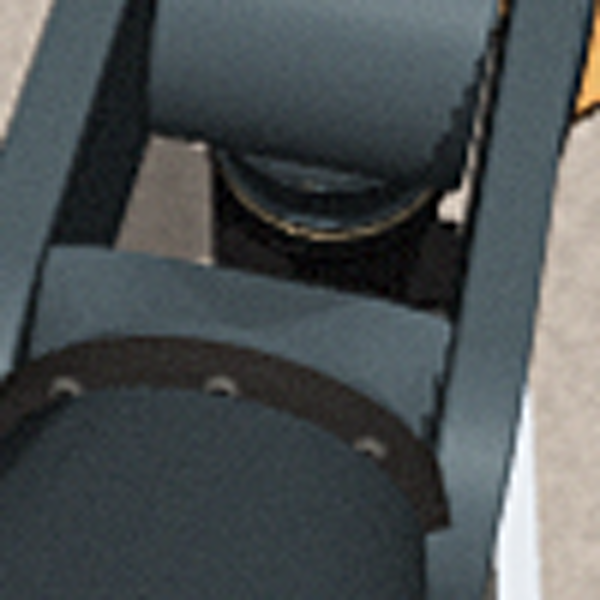

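```bash
python3 -m jog '-0.003 -0.004 0.02 0 0 0 0.2; -0.003 -0.004 0.03 0 0 0 0.2;-0.003 -0.004 0.03 0 0 0 0.2;-0.003 -0.004 0.03 0 0 0 0.2'
python3 - <<'E'
from h import *
p,d=capture("scene"); np.savez(f"pics/s5.npz",p=p,d=d); crop(p,280,150,380,260,'pics/s5.png')
E
python3 go.py .6104 -.0066 .047 1.3
```

```text
time_s: 8.9
position: [0.6071, -0.0025, 0.1001]
tcp_rot: [[1.0, 0.023, 0.001], [0.023, -1.0, -0.0], [0.001, 0.0, -1.0]]
force: [-0.6, -0.5, -1.7]
opening: 0.342
shift mm [ 2.9  4.1 53.3] turn [ 0.02 -0.07  0.  ]
t 8.95 pos [ 0.6073 -0.0026  0.1003] yaw 1.3 tz [ 1.2e-03 -3.0e-04 -1.0e+00] F [-0.6 -0.3 -1.4] M [ 0.03 -0.03 -0.07] op 0.345
```

View pics/s5.png

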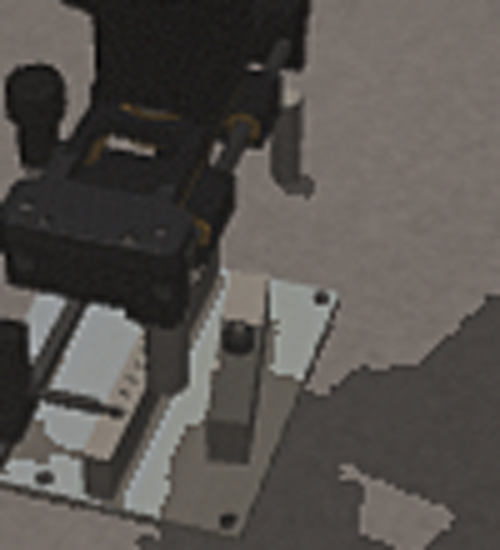

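```bash
python3 -m jog '0.003 0.004 0.02 0 0 0 0.2; 0.003 0.004 0.035 0 0 0 0.2;0.003 0.004 0.05 0 0 0 0.2;0.003 0.004 0.053 0 0 0 0.2; 0.003 0.004 0.053 0 0 0 0.2'
python3 - <<'E'
from h import *
p,d=capture("scene"); np.savez(f"pics/s6.npz",p=p,d=d); crop(p,280,150,380,260,'pics/s6.png')
E
python3 go.py .6104 -.0066 .0445 1.3
```

```text
time_s: 9.57
position: [0.6097, -0.0068, 0.0463]
tcp_rot: [[1.0, 0.022, -0.001], [0.022, -1.0, 0.0], [-0.001, -0.0, -1.0]]
force: [-0.7, 0.1, -0.5]
opening: 0.343
shift mm [ 0.3 -0.2  2.3] turn [ 0.   -0.01 -0.03]
t 9.625 pos [ 0.6101 -0.0068  0.0468] yaw 1.27 tz [ 3.e-04 -0.e+00 -1.e+00] F [ 0.2 -0.2 -1.5] M [ 0.02 -0.01  0.02] op 0.343
```

View pics/s6.png

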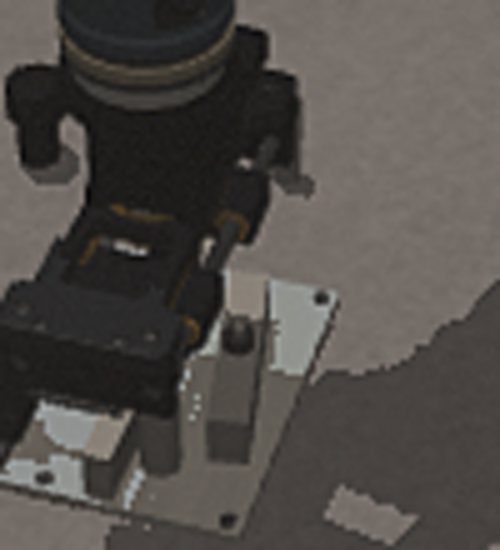

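```bash
python3 -m jog '0 0 0.001 0 0 0 0.2; 0 0 0.002 0 0 0 0.2'; python3 -m jog '0 0 0.0007 0 0 0 0.2;0 0 0.0007 0 0 0 0.2';python3 -m jog '0 0 0.0007 0 0 0 0.2;0 0 0.0007 0 0 0 0.2'
```

```text
time_s: 9.88
position: [0.6102, -0.0068, 0.0452]
tcp_rot: [[1.0, 0.022, 0.001], [0.022, -1.0, -0.0], [0.001, 0.0, -1.0]]
force: [0.2, 0.7, -1.9]
opening: 0.347
time_s: 10.12
position: [0.61, -0.0068, 0.0442]
tcp_rot: [[1.0, 0.022, 0.0], [0.022, -1.0, -0.0], [0.0, 0.0, -1.0]]
force: [-0.3, 0.8, -0.9]
opening: 0.342
time_s: 10.38
position: [0.6101, -0.0069, 0.0442]
tcp_rot: [[1.0, 0.022, 0.001], [0.022, -1.0, -0.0], [0.001, 0.0, -1.0]]
force: [-1.7, -0.5, 4.9]
opening: 0.349
```

```bash
python3 -m jog '0 0 -0.0005 0 0 0 0.2;0 0.0015 -0.0005 0 0 0 0.2; 0 0.003 -0.0005 0 0 0 0.2; 0 0.003 -0.0005 0 0 0 0.2'; python3 -m jog '0 0.0005 0 0 0 0 0.2; 0 0.001 0 0 0 0 0.2';python3 -m jog '0 0.0004 0 0 0 0 0.2; 0 0.0004 0 0 0 0 0.2'
```

```text
time_s: 10.88
position: [0.6102, -0.0086, 0.0443]
tcp_rot: [[1.0, 0.021, 0.001], [0.021, -1.0, 0.002], [0.001, -0.002, -1.0]]
force: [-0.3, 3.8, 6.0]
opening: 0.344
time_s: 11.12
position: [0.6103, -0.0093, 0.0443]
tcp_rot: [[1.0, 0.021, 0.001], [0.021, -1.0, 0.002], [0.001, -0.002, -1.0]]
force: [-0.9, 4.9, 5.5]
opening: 0.342
time_s: 11.38
position: [0.6103, -0.0098, 0.0443]
tcp_rot: [[1.0, 0.021, 0.001], [0.021, -1.0, 0.002], [0.001, -0.002, -1.0]]
force: [-1.1, 4.5, 5.6]
opening: 0.342
```

```bash
python3 -m jog '0 0 -0.0007 0 0 0 0.2;0 0 -0.0007 0 0 0 0.2'; python3 -m jog '0 0 -0.0007 0 0 0 0.2;0 0 -0.0007 0 0 0 0.2'; python3 go.py
```

```text
time_s: 11.62
position: [0.6101, -0.0112, 0.0443]
tcp_rot: [[1.0, 0.022, 0.0], [0.022, -1.0, -0.0], [0.0, 0.0, -1.0]]
force: [0.5, 1.3, 1.0]
opening: 0.345
time_s: 11.88
position: [0.6095, -0.0115, 0.0447]
tcp_rot: [[1.0, 0.022, -0.001], [0.022, -1.0, -0.0], [-0.001, 0.0, -1.0]]
force: [0.6, 0.8, -0.8]
opening: 0.346
t 11.875 pos [ 0.6095 -0.0115  0.0447] yaw 1.27 tz [-1.1e-03 -2.0e-04 -1.0e+00] F [ 0.6  0.8 -0.8] M [ 0.04 -0.07  0.07] op 0.346
```

```bash
python3 -m jog '0 0.0007 -0.0002 0 0 0 0.2;0 0.0007 -0.0002 0 0 0 0.2'; python3 -m jog '0 0.0007 0 0 0 0 0.2;0 0.0007 0 0 0 0 0.2';  python3 go.py
```

```text
time_s: 12.12
position: [0.6097, -0.0119, 0.0452]
tcp_rot: [[1.0, 0.022, -0.001], [0.022, -1.0, 0.0], [-0.001, -0.0, -1.0]]
force: [0.4, 0.9, -2.4]
opening: 0.343
time_s: 12.38
position: [0.6097, -0.0122, 0.0453]
tcp_rot: [[1.0, 0.022, -0.001], [0.022, -1.0, 0.001], [-0.001, -0.001, -1.0]]
force: [0.6, 0.9, -1.5]
opening: 0.342
t 12.375 pos [ 0.6097 -0.0122  0.0453] yaw 1.26 tz [-5.e-04  7.e-04 -1.e+00] F [ 0.6  0.9 -1.5] M [ 0.37 -0.11 -0.02] op 0.342
```

```bash
python3 -m jog '0 0.0005 0 0 0 0 0.2;0 0.0005 0 0 0 0 0.2'; python3 go.py;python3 -m jog '0 0.0005 0 0 0 0 0.2;0 0.0005 0 0 0 0 0.2'; python3 go.py
```

```text
time_s: 12.62
position: [0.6097, -0.0125, 0.0453]
tcp_rot: [[1.0, 0.022, -0.001], [0.022, -1.0, 0.001], [-0.0, -0.001, -1.0]]
force: [-1.6, 3.3, -2.0]
opening: 0.345
t 12.625 pos [ 0.6097 -0.0125  0.0453] yaw 1.25 tz [-5.e-04  9.e-04 -1.e+00] F [-1.6  3.3 -2. ] M [ 0.7  -0.08 -0.06] op 0.345
time_s: 12.88
position: [0.6098, -0.0128, 0.0454]
tcp_rot: [[1.0, 0.022, -0.0], [0.022, -1.0, 0.001], [-0.0, -0.001, -1.0]]
force: [-0.4, 4.9, -1.3]
opening: 0.34
t 12.875 pos [ 0.6098 -0.0128  0.0454] yaw 1.25 tz [-5.0e-04  1.3e-03 -1.0e+00] F [-0.4  4.9 -1.3] M [ 1.09 -0.19  0.05] op 0.34
```

```bash
python3 -m jog '-0.006 0 0 0 0 0 0.2;-0.015 0 0 0 0 0 0.2;-0.025 0 0 0 0 0 0.2;-0.034 0 0 0 0 0 0.2;-0.041 0 0 0 0 0 0.2;-0.042 0 0 0 0 0 0.2'; python3 go.py
```

```text
time_s: 13.62
position: [0.5705, -0.0139, 0.0464]
tcp_rot: [[1.0, 0.021, 0.006], [0.021, -1.0, 0.001], [0.006, -0.0, -1.0]]
force: [3.8, 6.6, -1.3]
opening: 0.342
t 13.625 pos [ 0.5705 -0.0139  0.0464] yaw 1.22 tz [ 6.e-03  6.e-04 -1.e+00] F [ 3.8  6.6 -1.3] M [ 1.47 -0.89  0.04] op 0.342
```

```bash
python3 -m jog '0 -0.0003 0 0 0 0 0.2;0 -0.0003 0 0 0 0 0.2'; python3 go.py
```

```text
time_s: 13.88
position: [0.5706, -0.0138, 0.0464]
tcp_rot: [[1.0, 0.021, 0.006], [0.021, -1.0, 0.0], [0.006, -0.0, -1.0]]
force: [2.5, 5.6, -0.4]
opening: 0.338
t 13.875 pos [ 0.5706 -0.0138  0.0464] yaw 1.23 tz [ 5.6e-03  3.0e-04 -1.0e+00] F [ 2.5  5.6 -0.4] M [ 1.29 -0.7  -0.02] op 0.338
```

```bash
python3 -m jog '-0.003 -0.0005 0 0 0 0 0.2;-0.006 -0.0006 0 0 0 0 0.2;-0.008 -0.0006 0 0 0 0 0.2'; python3 go.py
```

```text
time_s: 14.25
position: [0.5625, -0.0138, 0.0463]
tcp_rot: [[1.0, 0.022, 0.006], [0.022, -1.0, -0.0], [0.005, 0.0, -1.0]]
force: [2.7, 4.3, -1.1]
opening: 0.342
t 14.25 pos [ 0.5625 -0.0138  0.0463] yaw 1.25 tz [ 5.5e-03 -4.0e-04 -1.0e+00] F [ 2.7  4.3 -1.1] M [ 1.07 -0.65  0.01] op 0.342
```

```bash
python3 -m jog '-0.003 0 0 0 0 0 0.2;-0.006 0 0 0 0 0 0.2;-0.008 0 0 0 0 0 0.2'; python3 go.py
```

```text
time_s: 14.62
position: [0.5545, -0.014, 0.0462]
tcp_rot: [[1.0, 0.022, 0.006], [0.022, -1.0, -0.0], [0.006, 0.0, -1.0]]
force: [2.7, 5.2, -1.9]
opening: 0.343
t 14.625 pos [ 0.5545 -0.014   0.0462] yaw 1.24 tz [ 5.6e-03 -4.0e-04 -1.0e+00] F [ 2.7  5.2 -1.9] M [ 1.1  -0.69  0.01] op 0.343
```

```bash
python3 -m jog '-0.003 -0.0004 0 0 0 0 0.2;-0.006 -0.0004 0 0 0 0 0.2;-0.008 -0.0004 0 0 0 0 0.2'; python3 go.py
```

```text
time_s: 15.0
position: [0.5445, -0.014, 0.0457]
tcp_rot: [[1.0, 0.022, 0.001], [0.022, -1.0, -0.0], [0.001, 0.001, -1.0]]
force: [1.5, 3.4, -0.5]
opening: 0.341
t 15.0 pos [ 0.5445 -0.014   0.0457] yaw 1.28 tz [ 1.3e-03 -5.0e-04 -1.0e+00] F [ 1.5  3.4 -0.5] M [ 0.71 -0.49 -0.01] op 0.341
```

```bash
python3 -m jog '-0.002 0 0 0 0 0 0.2;-0.004 0 0 0 0 0 0.2;-0.006 0 0 0 0 0 0.2'; python3 go.py
```

```text
time_s: 15.38
position: [0.5377, -0.014, 0.0454]
tcp_rot: [[1.0, 0.022, -0.0], [0.022, -1.0, -0.0], [-0.0, 0.0, -1.0]]
force: [2.0, 1.9, -1.9]
opening: 0.341
t 15.375 pos [ 0.5377 -0.014   0.0454] yaw 1.27 tz [-4.e-04 -2.e-04 -1.e+00] F [ 2.   1.9 -1.9] M [ 0.54 -0.36  0.02] op 0.341
```

```bash
python3 -m jog '-0.002 0.0002 0 0 0 0 0.2;-0.004 0.0003 0 0 0 0 0.2;-0.005 0.0003 0 0 0 0 0.2'; python3 go.py
```

```text
time_s: 15.75
position: [0.5333, -0.0143, 0.0455]
tcp_rot: [[1.0, 0.022, 0.001], [0.022, -1.0, 0.0], [0.001, -0.0, -1.0]]
force: [3.3, 3.2, -2.6]
opening: 0.345
t 15.75 pos [ 0.5333 -0.0143  0.0455] yaw 1.25 tz [ 8.e-04  0.e+00 -1.e+00] F [ 3.3  3.2 -2.6] M [ 0.72 -0.71  0.02] op 0.345
```

```bash
python3 -m jog '-0.002 0 0 0 0 0 0.2;-0.004 0 0 0 0 0 0.2;-0.005 0 0 0 0 0 0.2'; python3 go.py
```

```text
time_s: 16.12
position: [0.5317, -0.0145, 0.0458]
tcp_rot: [[1.0, 0.021, 0.008], [0.021, -1.0, -0.0], [0.008, 0.001, -1.0]]
force: [7.4, 6.0, -5.7]
opening: 0.34
t 16.125 pos [ 0.5317 -0.0145  0.0458] yaw 1.2 tz [ 8.e-03 -4.e-04 -1.e+00] F [ 7.4  6.  -5.7] M [ 1.26 -1.68  0.01] op 0.34
```

```bash
python3 -m jog '0.002 -0.0003 0.0005 0 0 0 0.2; 0.002 -0.0003 0.0005 0 0 0 0.55;0.002 -0.0003 0.0005 0 0 0 0.55;0.002 -0.0003 0.0005 0 0 0 0.55'; python3 go.py;  python3 - <<'E'
from h import *
p,d=capture("scene"); np.savez(f"pics/s7.npz",p=p,d=d); crop(p,270,150,370,250,'pics/s7.png')
E
```

```text
time_s: 16.62
position: [0.5291, -0.0144, 0.0448]
tcp_rot: [[1.0, 0.022, -0.002], [0.022, -1.0, -0.0], [-0.002, 0.0, -1.0]]
force: [-0.5, -0.1, 0.4]
opening: 0.531
t 16.625 pos [ 0.5291 -0.0144  0.0448] yaw 1.27 tz [-1.6e-03 -2.0e-04 -1.0e+00] F [-0.5 -0.1  0.4] M [-0.01 -0.09  0.02] op 0.531
```

View pics/s7.png

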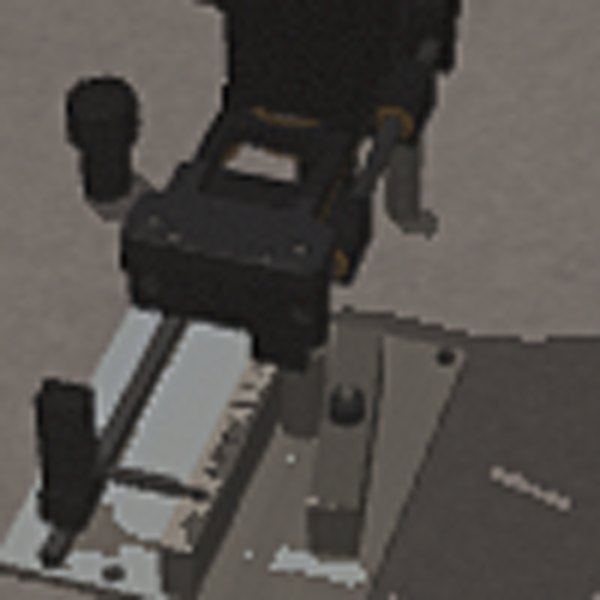

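```bash
python3 -m jog '0.003 0.0002 0.004 0 0 0 0.55; 0.003 0.0002 0.009 0 0 0 0.55; 0.003 0.0002 0.009 0 0 0 0.3;0.003 0.0002 0.009 0 0 0 0.2;0.003 0.0002 0.009 0 0 0 0.2;0.003 0.0002 0.009 0 0 0 0.2'; python3 go.py
```

```text
time_s: 17.42
position: [0.5329, -0.0142, 0.0359]
tcp_rot: [[1.0, 0.022, -0.0], [0.022, -1.0, 0.0], [-0.0, -0.0, -1.0]]
force: [0.0, 0.4, -1.7]
opening: 0.337
t 17.425 pos [ 0.5329 -0.0142  0.0359] yaw 1.27 tz [-2.e-04  0.e+00 -1.e+00] F [ 0.   0.4 -1.7] M [ 0.02 -0.05  0.01] op 0.337
```

```bash
python3 -m jog '-0.0015 0.0002 0 0 0 0 0.2; -0.003 0.0002 0 0 0 0 0.2;-0.003 0.0002 0 0 0 0 0.2'; python3 go.py
```

```text
time_s: 17.8
position: [0.5311, -0.0144, 0.036]
tcp_rot: [[1.0, 0.022, 0.002], [0.022, -1.0, -0.0], [0.002, 0.0, -1.0]]
force: [2.5, 1.7, -3.3]
opening: 0.339
t 17.8 pos [ 0.5311 -0.0144  0.036 ] yaw 1.24 tz [ 0.0024 -0.     -1.    ] F [ 2.5  1.7 -3.3] M [ 0.38 -0.73  0.02] op 0.339
```

```bash
python3 -m jog '-0.001 0 0 0 0 0 0.2; -0.0015 0 0 0 0 0 0.2;-0.0015 0 0 0 0 0 0.2'; python3 go.py; python3 -m jog '-0.001 0 0 0 0 0 0.2; -0.0015 0 0 0 0 0 0.2;-0.0015 0 0 0 0 0 0.2'; python3 go.py
```

```text
time_s: 18.18
position: [0.5308, -0.0145, 0.0362]
tcp_rot: [[1.0, 0.021, 0.005], [0.021, -1.0, -0.0], [0.005, 0.0, -1.0]]
force: [4.9, 3.1, -5.3]
opening: 0.343
t 18.175 pos [ 0.5308 -0.0145  0.0362] yaw 1.23 tz [ 4.7e-03 -2.0e-04 -1.0e+00] F [ 4.9  3.1 -5.3] M [ 0.62 -1.24 -0.01] op 0.343
time_s: 18.55
position: [0.5305, -0.0146, 0.0362]
tcp_rot: [[1.0, 0.021, 0.007], [0.021, -1.0, -0.0], [0.007, 0.0, -1.0]]
force: [6.6, 3.9, -6.1]
opening: 0.34
t 18.55 pos [ 0.5305 -0.0146  0.0362] yaw 1.2 tz [ 7.3e-03 -3.0e-04 -1.0e+00] F [ 6.6  3.9 -6.1] M [ 0.79 -1.62  0.04] op 0.34
```

```bash
python3 -m jog '0.003 -0.0002 0 0 0 0 0.2; 0.0045 -0.0002 0 0 0 0 0.2; 0.0045 -0.0002 0 0 0 0 0.2'; python3 go.py
```

```text
time_s: 18.92
position: [0.5308, -0.0144, 0.0362]
tcp_rot: [[1.0, 0.022, -0.001], [0.022, -1.0, -0.0], [-0.001, 0.0, -1.0]]
force: [0.2, 0.6, 0.8]
opening: 0.342
t 18.925 pos [ 0.5308 -0.0144  0.0362] yaw 1.28 tz [-1.2e-03 -2.0e-04 -1.0e+00] F [0.2 0.6 0.8] M [ 0.01 -0.16  0.  ] op 0.342
```

```bash
python3 -m jog '0 0 0.0006 0 0 0 0.2; 0 0 0.0012 0 0 0 0.2'; python3 go.py
```

```text
time_s: 19.18
position: [0.5309, -0.0143, 0.0358]
tcp_rot: [[1.0, 0.022, -0.001], [0.022, -1.0, -0.0], [-0.001, 0.0, -1.0]]
force: [-2.5, -0.5, 14.2]
opening: 0.344
t 19.175 pos [ 0.5309 -0.0143  0.0358] yaw 1.29 tz [-8.e-04 -2.e-04 -1.e+00] F [-2.5 -0.5 14.2] M [0.01 0.35 0.03] op 0.344
```

```bash
python3 -m jog '0 0 -0.001 0 0 0 0.55;0 0 -0.001 0 0 0 0.55;0 0 -0.001 0 0 0 0.55; 0 0 -0.03 0 0 0 0.55; 0 0 -0.075 0 0 0 0.55; 0.045 0.035 -0.075 0 0 0 0.5; 0.0897 0.0692 -0.07 0 0 0 0.5; 0.0897 0.0692 -0.07 0 0 0 0.5'
python3 - <<'E'
from h import *
p,d=capture("scene"); np.savez(f"pics/s8.npz",p=p,d=d); crop(p,270,120,370,250,'pics/s8.png')
E
python3 go.py .622 -.0815 .025 1.25
```

```text
time_s: 20.18
position: [0.6264, -0.0846, 0.1045]
tcp_rot: [[1.0, 0.02, 0.004], [0.02, -1.0, -0.002], [0.004, 0.002, -1.0]]
force: [-0.1, -0.1, 0.2]
opening: 0.501
shift mm [-1.3 -1.1 79. ] turn [-0.01  0.02 -0.08]
t 20.225 pos [ 0.6234 -0.0826  0.104 ] yaw 1.17 tz [-4.e-04  1.e-04 -1.e+00] F [-0.4  0.1 -0.4] M [ 0.05 -0.06  0.02] op 0.499
```

View pics/s8.png

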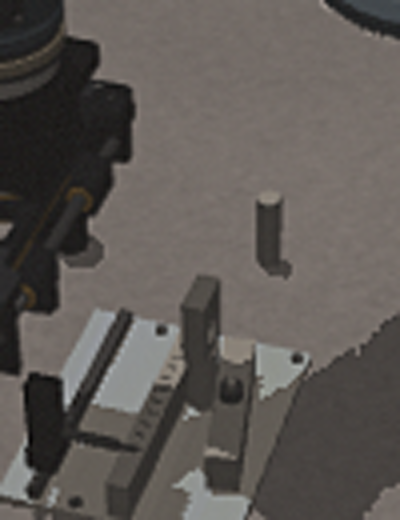

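```bash
python3 -m jog '-0.001 -0.001 0.04 0 0 0 0.5;-0.001 -0.001 0.077 0 0 0 0.5;-0.001 -0.001 0.079 0 0 0 0.5;-0.001 -0.001 0.079 0 0 0 0.5'
python3 - <<'E'
from h import *
p,d=capture("scene"); crop(p,240,150,340,250,'pics/s9.png')
E
python3 go.py .622 -.0815 .025 1.25
```

```text
time_s: 20.72
position: [0.6215, -0.08, 0.0264]
tcp_rot: [[1.0, 0.023, -0.0], [0.023, -1.0, 0.0], [-0.0, -0.0, -1.0]]
force: [-0.1, 0.8, 0.5]
opening: 0.5
shift mm [-0.3  1.2  2.1] turn [ 0.03 -0.09  0.04]
t 20.775 pos [ 0.6223 -0.0803  0.0271] yaw 1.29 tz [ 1.7e-03 -4.0e-04 -1.0e+00] F [ 0.6 -0.2  0.2] M [-0.03 -0.16  0.03] op 0.502
```

View pics/s9.png

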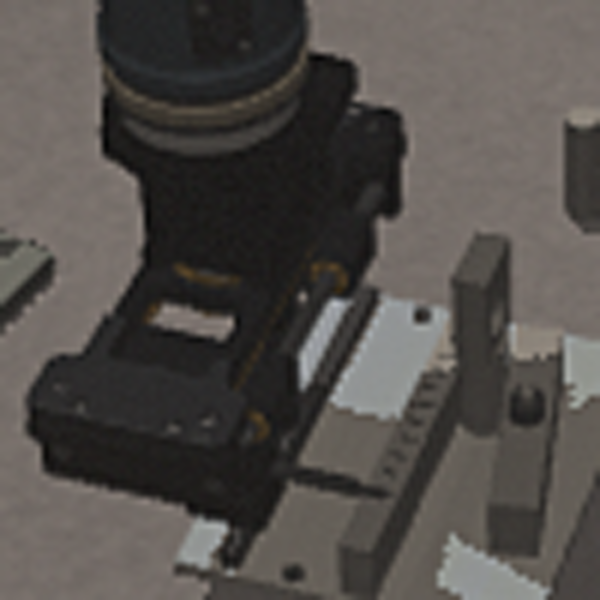

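```bash
python3 -m jog '0 0 0 0 0 0 0.05;0 0 0 0 0 0 0.05;0 0 0 0 0 0 0.05;0 0 0 0 0 0 0.05;0 0 0 0 0 0 0.05'; python3 go.py
```

```text
time_s: 21.4
position: [0.6216, -0.0804, 0.026]
tcp_rot: [[1.0, 0.022, -0.0], [0.022, -1.0, 0.0], [-0.0, -0.0, -1.0]]
force: [-1.1, 0.1, 3.8]
opening: 0.157
t 21.4 pos [ 0.6216 -0.0804  0.026 ] yaw 1.27 tz [-1.e-04  1.e-04 -1.e+00] F [-1.1  0.1  3.8] M [0.03 0.31 0.06] op 0.157
```

```bash
python3 -m jog '-0.008 0 0 0 0 0 0.05;-0.023 0 0 0 0 0 0.05;-0.038 0 0 0 0 0 0.05;-0.053 0 0 0 0 0 0.05;-0.068 0 0 0 0 0 0.05;-0.08 0 0 0 0 0 0.05;-0.087 0 0 0 0 0 0.05;-0.087 0 0 0 0 0 0.05'; python3 go.py .5324 -.0824 .026 1.27
```

```text
time_s: 22.4
position: [0.5338, -0.0825, 0.0259]
tcp_rot: [[1.0, 0.022, -0.001], [0.022, -1.0, 0.0], [-0.001, -0.0, -1.0]]
force: [-1.5, 0.3, 4.4]
opening: 0.159
shift mm [-1.4 -0.1 -0.1] turn [-0.    0.08  0.  ]
t 22.4 pos [ 0.5338 -0.0825  0.0259] yaw 1.27 tz [-0.0014  0.     -1.    ] F [-1.5  0.3  4.4] M [-0.02  0.08  0.02] op 0.159
```

```bash
python3 -m jog '-0.0015 0 0 0 0 0 0.05;-0.0015 0 0 0 0 0 0.05;-0.0015 0 0 0 0 0 0.05'; python3 go.py .5324 -.0824 .026 1.27
```

```text
time_s: 22.78
position: [0.5337, -0.0825, 0.0259]
tcp_rot: [[1.0, 0.022, 0.001], [0.022, -1.0, -0.0], [0.001, 0.0, -1.0]]
force: [0.0, 0.6, 4.6]
opening: 0.159
shift mm [-1.3 -0.2 -0.1] turn [ 0.02 -0.05  0.  ]
t 22.775 pos [ 0.5337 -0.0825  0.0259] yaw 1.27 tz [ 8.e-04 -3.e-04 -1.e+00] F [0.  0.6 4.6] M [ 0.12 -0.23  0.03] op 0.159
```

Stiction; push a bit further.

```bash
python3 -m jog '-0.0012 0 0 0 0 0 0.05;-0.0012 0 0 0 0 0 0.05'; python3 go.py .5324 -.0824 .026 1.27; python3 -m jog '-0.0008 0 0 0 0 0 0.05;-0.0008 0 0 0 0 0 0.05'; python3 go.py .5324 -.0824 .026 1.27
```

```text
time_s: 23.02
position: [0.5325, -0.0826, 0.0259]
tcp_rot: [[1.0, 0.022, 0.001], [0.022, -1.0, -0.0], [0.001, 0.0, -1.0]]
force: [1.6, 1.9, 4.7]
opening: 0.159
shift mm [-0.1 -0.2 -0.1] turn [ 0.02 -0.05 -0.  ]
t 23.025 pos [ 0.5325 -0.0826  0.0259] yaw 1.27 tz [ 1.e-03 -3.e-04 -1.e+00] F [1.6 1.9 4.7] M [ 0.23 -0.31  0.04] op 0.159
time_s: 23.28
position: [0.5314, -0.0826, 0.0259]
tcp_rot: [[1.0, 0.022, 0.001], [0.022, -1.0, -0.0], [0.001, 0.0, -1.0]]
force: [1.2, 1.0, 5.0]
opening: 0.159
shift mm [ 1.  -0.2 -0.1] turn [ 0.02 -0.03 -0.  ]
t 23.275 pos [ 0.5314 -0.0826  0.0259] yaw 1.27 tz [ 6.e-04 -3.e-04 -1.e+00] F [1.2 1.  5. ] M [ 0.16 -0.29  0.03] op 0.159
```

```bash
python3 -m jog '0.0015 0 0 0 0 0 0.05;0.0015 0 0 0 0 0 0.05'; python3 go.py .5324 -.0824 .026 1.27
```

```text
time_s: 23.52
position: [0.5316, -0.0826, 0.0259]
tcp_rot: [[1.0, 0.023, -0.002], [0.023, -1.0, -0.0], [-0.002, 0.0, -1.0]]
force: [-0.5, -0.4, 7.7]
opening: 0.159
shift mm [ 0.8 -0.2 -0.1] turn [0.   0.13 0.03]
t 23.525 pos [ 0.5316 -0.0826  0.0259] yaw 1.3 tz [-2.2e-03 -1.0e-04 -1.0e+00] F [-0.5 -0.4  7.7] M [-0.12  0.01  0.02] op 0.159
```

```bash
python3 -m jog '0.0006 0 0 0 0 0 0.05;0.0006 0 0 0 0 0 0.05'; python3 go.py .5324 -.0824 .026 1.27
```

```text
time_s: 23.78
position: [0.5317, -0.0826, 0.0259]
tcp_rot: [[1.0, 0.023, -0.003], [0.023, -1.0, 0.0], [-0.003, -0.0, -1.0]]
force: [-1.8, -0.6, 6.3]
opening: 0.157
shift mm [ 0.7 -0.1 -0.1] turn [-0.01  0.17  0.03]
t 23.775 pos [ 0.5317 -0.0826  0.0259] yaw 1.3 tz [-0.003  0.    -1.   ] F [-1.8 -0.6  6.3] M [-0.11  0.04  0.05] op 0.157
```

```bash
python3 -m jog '0.0004 0 0 0 0 0 0.05;0.0004 0 0 0 0 0 0.05'; python3 go.py .5324 -.0824 .026 1.27
```

```text
time_s: 24.02
position: [0.532, -0.0825, 0.0259]
tcp_rot: [[1.0, 0.023, -0.003], [0.023, -1.0, 0.0], [-0.003, -0.0, -1.0]]
force: [-1.8, -1.3, 8.5]
opening: 0.16
shift mm [ 0.4 -0.1 -0.1] turn [-0.01  0.18  0.04]
t 24.025 pos [ 0.532  -0.0825  0.0259] yaw 1.31 tz [-0.0031  0.     -1.    ] F [-1.8 -1.3  8.5] M [-0.12  0.1   0.02] op 0.16
```

```bash
python3 -m jog '0 0 0 0 0 0 0.45;0 0 0 0 0 0 0.45;0 0 0 0 0 0 0.45; 0 0 -0.03 0 0 0 0.45; 0 0 -0.07 0 0 0 0.45;0 -0.0 -0.08 0 0 0 0.5'
python3 - <<'E'
from h import *
p,d=capture("scene"); np.savez('pics/s10.npz',p=p,d=d); crop(p,265,160,345,240,'pics/s10.png')
E
python3 go.py .5309 -.0143 .083 1.27
```

```text
time_s: 24.78
position: [0.535, -0.0828, 0.1077]
tcp_rot: [[1.0, 0.022, 0.004], [0.022, -1.0, -0.001], [0.004, 0.002, -1.0]]
force: [-0.5, 0.9, 0.1]
opening: 0.479
shift mm [ -2.6 -68.6  24.7] turn [ 0.08 -0.21  0.01]
t 24.825 pos [ 0.535  -0.0828  0.1078] yaw 1.28 tz [ 0.0037 -0.0014 -1.    ] F [ 1.  -0.4  0.8] M [ 0.   -0.06  0.  ] op 0.486
```

View pics/s10.png

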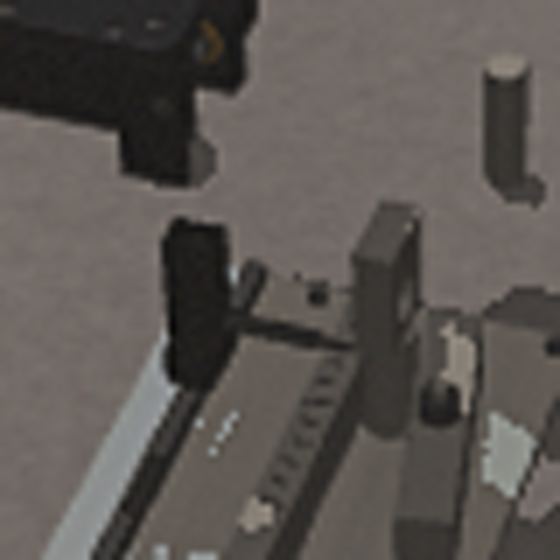

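Run:
```python
from h import *
yg=np.array([.0221,-.9998]);r=np.array([.5309,-.0144])
for k in(0,.0135,.03,.04,.06):
    X=np.r_[r+k*yg,.0375]; print(k,((proj('scene',X)[0]-[265,160]+.5)*7-.5).round(1))
for dx in(-.01,.01):
    X=np.r_[r+np.array([0,-.01]),.034]
    print(dx,((proj('scene',np.r_[r+[dx,0],.051])[0]-[265,160]+.5)*7-.5).round(1))
# full-bright crop
p=np.load('pics/s10.npz')['p'][195:225,290:340]
cv2.imwrite('pics/s10b.png',cv2.resize(np.clip(p[:,:,::-1].astype(float)*2.2,0,255).astype(np.uint8),None,fx=14,fy=14,interpolation=cv2.INTER_CUBIC))
for k in(0,.0135,.03,.04): print(((proj('scene',np.r_[r+k*yg,.0375])[0]-[290,195]+.5)*14-.5).round(1))
```

```text
0 [387.  358.1]
0.0135 [350.  350.2]
0.03 [305.1 340.5]
0.04 [278.  334.7]
0.06 [224.1 323.1]
-0.01 [396.1 310.9]
0.01 [376.8 348.7]
[424.5 226.7]
[350.6 210.8]
[260.7 191.5]
[206.5 179.9]
```

View pics/s10b.png

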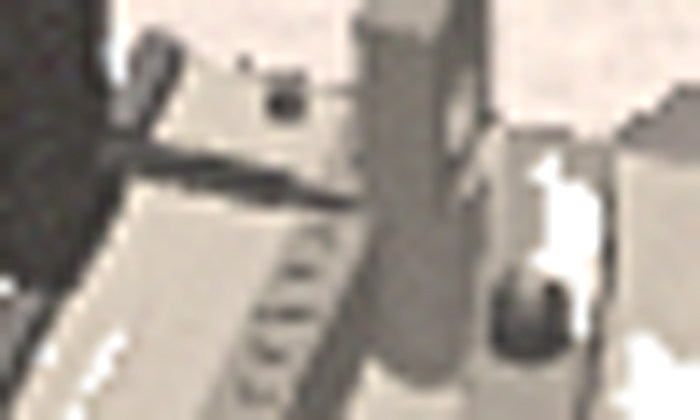

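Run:
```python
from h import *
r=np.array([.5309,-.0144])
f=lambda X:((proj('scene',X)-[290,195]+.5)*14-.5)
a=np.linspace(0,2*np.pi,60)
c=f(np.c_[r[0]+.01*np.cos(a),r[1]+.01*np.sin(a),0*a+.006]); print('foot lowest',c[c[:,1].argmax()].round(1),'u',c[:,0].min().round(1),c[:,0].max().round(1))
ca,sa=np.cos(np.radians(1.27)),np.sin(np.radians(1.27))
for x,y,z in[(.015,.007,.096),(.015,-.007,.096),(-.015,.007,.096),(-.015,-.007,.096),(.015,.007,.051),(.015,-.007,.051)]:
    X=np.r_[r+[ca*x-sa*y,sa*x+ca*y],z]; print((x,y,z),f(X)[0].round(1),((proj('scene',X)[0]-[265,160]+.5)*7-.5).round(1))
```

```text
foot lowest [425.9 396.4] u 370.2 483.7
(0.015, 0.007, 0.096) [432.1  39.4] [390.8 264.5]
(0.015, -0.007, 0.096) [352.   22.8] [350.7 256.1]
(-0.015, 0.007, 0.096) [486.9 -74.4] [418.2 207.5]
(-0.015, -0.007, 0.096) [408.1 -90.5] [378.8 199.5]
(0.015, 0.007, 0.051) [435.4 235.8] [392.4 362.6]
(0.015, -0.007, 0.051) [357.3 219. ] [353.4 354.3]
```

```bash
python3 -m jog '-0.001 -0.035 0 0 0 0 0.6; -0.0025 -0.0686 0 0 0 0 0.6; -0.0025 -0.0686 0 0 0 0 0.6'; python3 go.py .5309 -.0143 .0445 1.27
```

```text
time_s: 25.2
position: [0.5277, -0.0117, 0.1043]
tcp_rot: [[1.0, 0.025, -0.004], [0.025, -1.0, 0.001], [-0.004, -0.001, -1.0]]
force: [-0.0, -0.7, 0.1]
opening: 0.594
shift mm [ 3.3  2.8 59.8] turn [-0.07  0.23  0.18]
t 25.2 pos [ 0.5277 -0.0117  0.1043] yaw 1.45 tz [-0.004   0.0011 -1.    ] F [-0.  -0.7  0.1] M [-0.05 -0.09  0.  ] op 0.594
```

```bash
python3 -m jog '0 0 0 0 0 0 0.6; 0 0 0 0 0 0 0.6'; python3 go.py .5309 -.0143 .0445 1.27
```

```text
time_s: 25.45
position: [0.5298, -0.0148, 0.1053]
tcp_rot: [[1.0, 0.021, -0.0], [0.021, -1.0, -0.0], [-0.0, 0.0, -1.0]]
force: [0.2, -0.2, -0.2]
opening: 0.596
shift mm [ 1.1 -0.4 60.8] turn [ 0.01  0.02 -0.06]
t 25.45 pos [ 0.5298 -0.0148  0.1053] yaw 1.21 tz [-3.e-04 -1.e-04 -1.e+00] F [ 0.2 -0.2 -0.2] M [ 0.01 -0.09  0.03] op 0.596
```

```bash
python3 -m jog '0.001 -0.0004 0.03 0 0 0 0.6; 0.001 -0.0004 0.0605 0 0 0 0.6; 0.001 -0.0004 0.0605 0 0 0 0.6; 0.001 -0.0004 0.0605 0 0 0 0.2;0.001 -0.0004 0.0605 0 0 0 0.2;0.001 -0.0004 0.0605 0 0 0 0.2;0.001 -0.0004 0.0605 0 0 0 0.2'; python3 go.py .5309 -.0143 .0445 1.27
```

```text
time_s: 26.32
position: [0.5312, -0.0136, 0.0462]
tcp_rot: [[1.0, 0.022, 0.002], [0.022, -1.0, -0.001], [0.001, 0.001, -1.0]]
force: [-1.0, 0.4, 5.8]
opening: 0.341
shift mm [-0.3  0.7  1.7] turn [ 0.03 -0.09  0.01]
t 26.325 pos [ 0.5312 -0.0136  0.0462] yaw 1.28 tz [ 1.5e-03 -5.0e-04 -1.0e+00] F [-1.   0.4  5.8] M [-0.1   0.06  0.01] op 0.341
```

```bash
python3 -m jog '0.004 -0.0005 0 0 0 0 0.2; 0.01 -0.003 0 0 0 0 0.2; 0.012 -0.003 -0.01 0 0 0 0.2; 0.012 -0.003 -0.05 0 0 0 0.2; 0.012 -0.003 -0.1 0 0 0 0.2; 0.012 -0.003 -0.105 0 0 0 0.2'
python3 - <<'E'
from h import *
p,d=capture("scene"); np.savez('pics/s11.npz',p=p,d=d); crop(p,265,140,365,240,'pics/s11.png')
E
python3 go.py .46 -.11 .15 40
```

```text
time_s: 27.08
position: [0.5456, -0.0105, 0.1537]
tcp_rot: [[1.0, 0.022, 0.009], [0.022, -1.0, -0.001], [0.008, 0.002, -1.0]]
force: [0.9, -0.2, -2.0]
opening: 0.341
shift mm [-86.5  97.9   2.1] turn [  0.15  -0.27 -38.72]
t 27.125 pos [ 0.5442 -0.0102  0.1525] yaw 1.28 tz [ 5.2e-03 -8.0e-04 -1.0e+00] F [ 0.   0.3 -1.6] M [ 0.01 -0.08  0.06] op 0.34
```

View pics/s11.png

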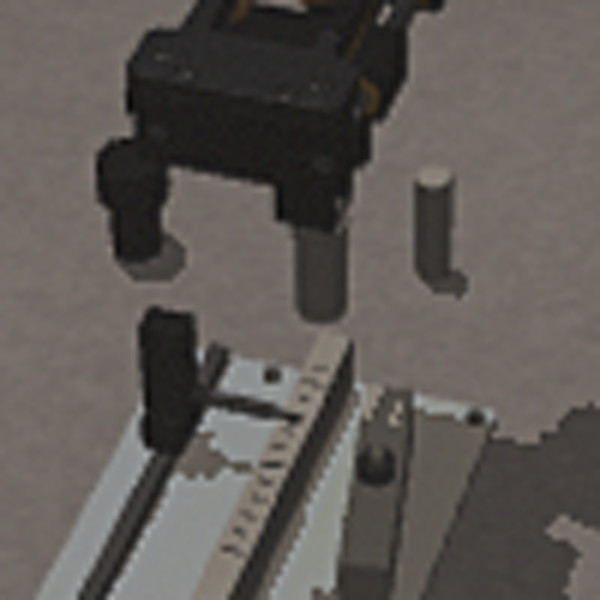

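```bash
python3 -m jog '-0.03 0.03 0 0 0 -9.9 0.2; -0.062 0.068 0 0 0 -19.8 0.2; -0.0954 0.108 0 0 0 -29.8 0.2; -0.107 0.145 0 0 0 -39.7 0.2; -0.115 0.18 0 0 0 -49.7 0.2; -0.1185 0.215 0 0 0 -59.6 0.2; -0.1185 0.235 0 0 0 -69.6 0.2; -0.1185 0.2449 0 0 0 -79.5 0.2'; python3 go.py .43 -.2587 .117 80.8; python3 -m jog '0 0 0 0 0 0 0.2; 0 0 0 0 0 0 0.2'; python3 go.py .43 -.2587 .117 80.8
python3 - <<'E'
from h import *
for n in("scene","top"):
    p,d=capture(n); np.savez(f'pics/{n}12.npz',p=p,d=d)
    crop(p,*((180,80,300,200) if n=='scene' else (380,170,480,250)),f'pics/{n}12.png')
E
```

```text
time_s: 28.12
position: [0.4287, -0.2582, 0.1485]
tcp_rot: [[0.156, 0.988, -0.002], [0.988, -0.156, 0.002], [0.002, -0.002, -1.0]]
force: [-0.7, 0.3, -1.7]
opening: 0.342
shift mm [-0.4  1.5 31.5] turn [-0.14 -0.1   0.2 ]
t 28.125 pos [ 0.4287 -0.2582  0.1485] yaw 81.0 tz [-0.0021  0.0022 -1.    ] F [-0.7  0.3 -1.7] M [ 0.13 -0.15  0.03] op 0.342
time_s: 28.38
position: [0.4288, -0.2564, 0.1492]
tcp_rot: [[0.163, 0.987, -0.002], [0.987, -0.163, 0.002], [0.002, -0.002, -1.0]]
force: [-0.1, 0.5, -1.9]
opening: 0.343
shift mm [-2.1  1.6 32.2] turn [-0.13 -0.11 -0.17]
t 28.375 pos [ 0.4288 -0.2564  0.1492] yaw 80.63 tz [-0.0019  0.0022 -1.    ] F [-0.1  0.5 -1.9] M [ 0.1  -0.14 -0.01] op 0.343
```

View pics/scene12.png

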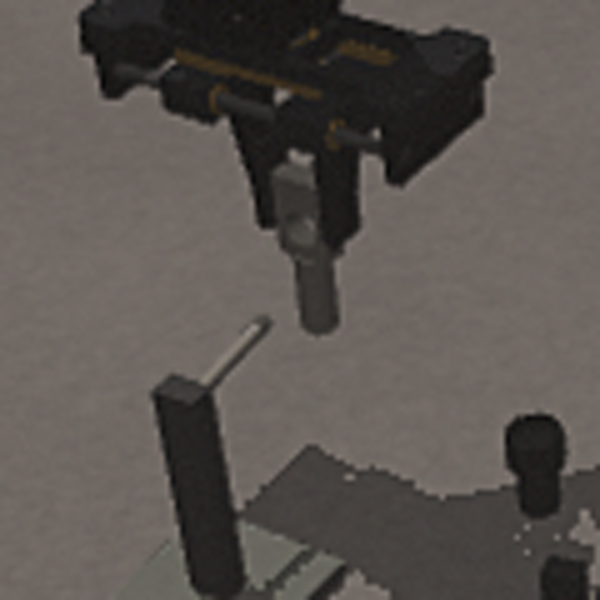

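View pics/top12.png

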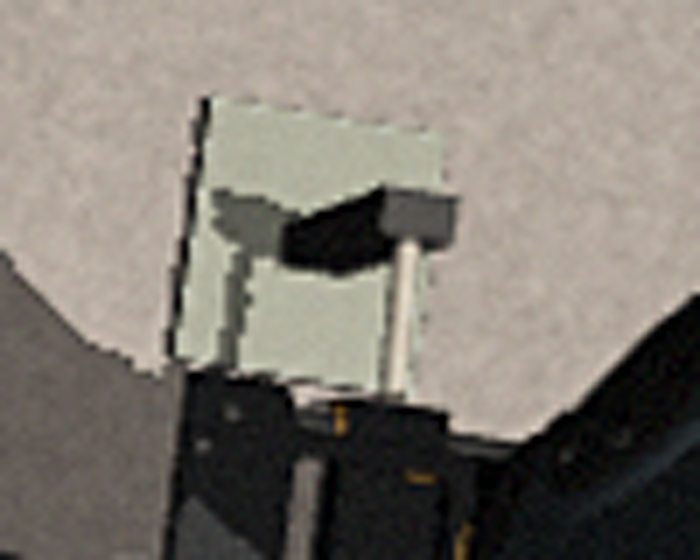

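```bash
python3 - <<'E'
from h import *
f=lambda X:((proj('scene',X)-[180,80]+.5)*5-.5).round(1)
c,s=np.cos(np.radians(-9.2)),np.sin(np.radians(-9.2))
S=lambda x,y,z:np.array([.5282+c*x-s*y,-.2746+s*x+c*y,z])
print('peg tip',f(S(-.0615,0,.1374)),'root',f(S(0,0,.13)))
T=np.array([.4288,-.2564]); a=np.radians(80.63)
Rz=np.array([[np.cos(a),-np.sin(a)],[np.sin(a),np.cos(a)]])
E=lambda x,y,z:np.r_[T+Rz@[x,y],.171+z]
print('eye front (rod -y face +x side)',f(E(0,-.007,0)),f(E(0,.007,0)))
for x in(-.015,.015):
  for y in(-.007,):
    for z in(-.017,.028): print((x,y,z),f(E(x,y,z)))
print('shank bottom',f(E(0,0,-.062)), 'left/right',f(E(.01,0,-.05)),f(E(-.01,0,-.05)))
print((T-[.5282,-.2746])@[c,s],(T-[.5282,-.2746])@[-s,c])
E
python3 -c "
from h import *
p=np.load('pics/scene12.npz')['p'][105:155,220:260]
cv2.imwrite('pics/s12b.png',cv2.resize(np.clip(p[:,:,::-1].astype(float)*2,0,255).astype(np.uint8),None,fx=12,fy=12,interpolation=cv2.INTER_CUBIC))"
```

```text
peg tip [[268.1 318.6]] root [[195.6 397.2]]
eye front (rod -y face +x side) [[301.1 230.7]] [[317.3 216.8]]
(-0.015, -0.007, -0.017) [[280.9 251.1]]
(-0.015, -0.007, 0.028) [[269.3 175.3]]
(0.015, -0.007, -0.017) [[329.7 267. ]]
(0.015, -0.007, 0.028) [[319.3 190.8]]
shank bottom [[323.5 324.4]] left/right [[336.8 310.7]] [[304.8 300.1]]
-0.10103118236424638 0.0020736899677599916
```

View pics/s12b.png

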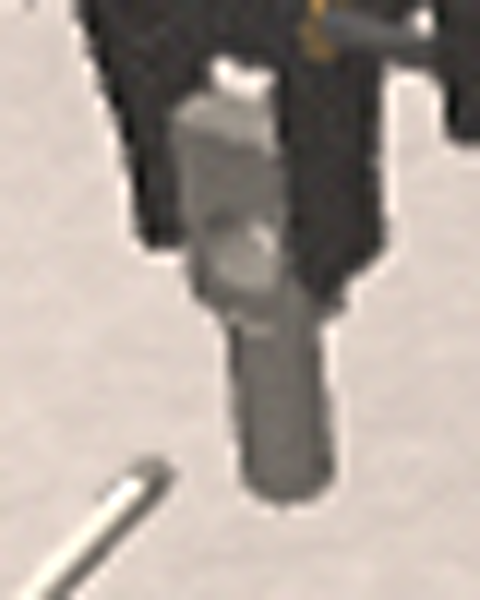

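```bash
python3 -m jog '-0.0021 0 0.016 0 0 0 0.2; -0.0021 0.005 0.032 0 0 0 0.2; -0.0021 0.015 0.032 0 0 0 0.2; -0.0021 0.015 0.032 0 0 0 0.2;-0.0021 0.015 0.032 0 0 0 0.2';python3 - <<'E'
from h import *
for n in("scene",):
    p,d=capture(n); np.savez(f'pics/{n}13.npz',p=p,d=d)
    p=p[105:155,215:265]
    cv2.imwrite('pics/s13.png',cv2.resize(np.clip(p[:,:,::-1].astype(float)*2,0,255).astype(np.uint8),None,fx=12,fy=12,interpolation=cv2.INTER_CUBIC))
E
python3 go.py .498 -.2698 .1118 80.8
python3 - <<'E'
from h import *
p=np.array(read_state()['position'])[:2]-[.5282,-.2746];a=np.radians(-9.2);print(p@[np.cos(a),np.sin(a)],p@[-np.sin(a),np.cos(a)])
E
```

```text
time_s: 29.1
position: [0.4444, -0.2622, 0.1186]
tcp_rot: [[0.16, 0.987, 0.0], [0.987, -0.16, -0.0], [-0.0, 0.0, -1.0]]
force: [-0.3, -0.7, -2.1]
opening: 0.344
shift mm [ 1.1 54.3  6.8] turn [ 0.02  0.02 -0.02]
t 29.15 pos [ 0.4442 -0.2621  0.1186] yaw 80.78 tz [ 3.e-04 -4.e-04 -1.e+00] F [ 0.2  0.4 -1.5] M [ 0.06 -0.11  0.  ] op 0.338
-0.08493186554425998 -0.0011253009560147065
```

View pics/s13.png

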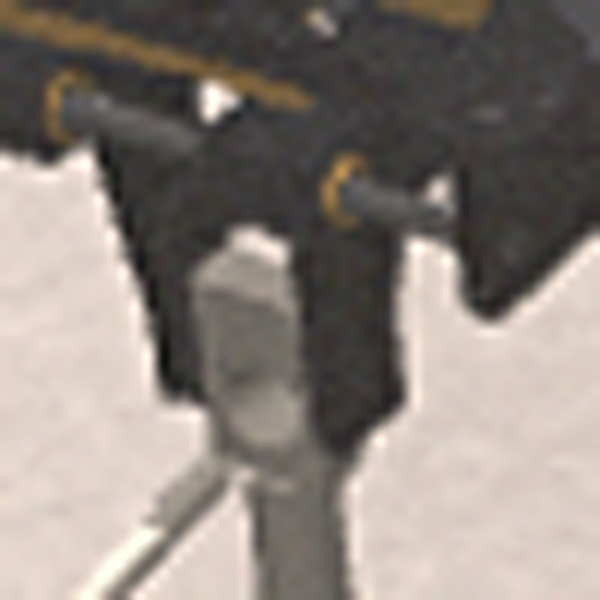

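```bash
python3 -m jog '0.0011 0.008 0.001 0 0 0 0.2; 0.0011 0.016 0.002 0 0 0 0.2; 0.0011 0.022 0.0028 0 0 0 0.2; 0.0011 0.022 0.0028 0 0 0 0.2'; python3 go.py
```

```text
time_s: 29.65
position: [0.4666, -0.2648, 0.1154]
tcp_rot: [[0.16, 0.987, 0.0], [0.987, -0.16, -0.0], [-0.0, 0.0, -1.0]]
force: [-0.4, 0.3, -2.0]
opening: 0.341
t 29.65 pos [ 0.4666 -0.2648  0.1154] yaw 80.79 tz [ 3.e-04 -3.e-04 -1.e+00] F [-0.4  0.3 -2. ] M [ 0.1  -0.14  0.06] op 0.341
```

```bash
python3 -m jog '0 0.008 0.001 0 0 0 0.2; 0 0.016 0.002 0 0 0 0.2; 0 0.018 0.0022 0 0 0 0.2'
python3 - <<'E'
from h import *
for n in("scene","top"):
    p,d=capture(n); np.savez(f'pics/{n}14.npz',p=p,d=d)
p=np.load('pics/scene14.npz')['p'][105:165,205:265]
cv2.imwrite('pics/s14.png',cv2.resize(np.clip(p[:,:,::-1].astype(float)*2,0,255).astype(np.uint8),None,fx=10,fy=10,interpolation=cv2.INTER_CUBIC))
E
python3 go.py .498 -.2698 .1118 80.8
```

```text
time_s: 30.02
position: [0.4845, -0.2678, 0.1132]
tcp_rot: [[0.16, 0.987, 0.001], [0.987, -0.16, -0.0], [-0.0, 0.001, -1.0]]
force: [-0.1, -0.0, -1.4]
opening: 0.343
shift mm [-0.  14.3  1.3] turn [-0.   -0.   -0.02]
t 30.125 pos [ 0.4839 -0.2675  0.1131] yaw 80.78 tz [-1.e-04  0.e+00 -1.e+00] F [-0.4  0.1 -1.9] M [ 0.09 -0.11 -0.02] op 0.34
```

View pics/s14.png

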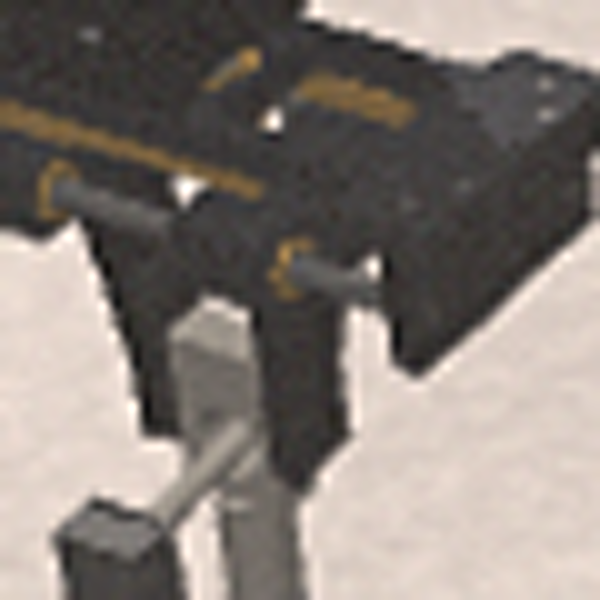

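```bash
python3 -m jog '0 0.008 0.001 0 0 0 0.2; 0 0.016 0.0019 0 0 0 0.2; 0 0.016 0.0019 0 0 0 0.2'; python3 go.py; python3 -m jog '0 0 0.0015 0 0 0 0.2; 0 0 0.003 0 0 0 0.2; 0 0 0.003 0 0 0 0.2'; python3 go.py
```

```text
time_s: 30.5
position: [0.5004, -0.2704, 0.1113]
tcp_rot: [[0.16, 0.987, 0.001], [0.987, -0.16, -0.001], [-0.0, 0.001, -1.0]]
force: [-0.3, 0.2, -2.0]
opening: 0.343
t 30.5 pos [ 0.5004 -0.2704  0.1113] yaw 80.79 tz [ 8.e-04 -6.e-04 -1.e+00] F [-0.3  0.2 -2. ] M [ 0.08 -0.11  0.07] op 0.343
time_s: 30.88
position: [0.4991, -0.2698, 0.1082]
tcp_rot: [[0.161, 0.987, -0.001], [0.987, -0.161, 0.0], [0.0, -0.001, -1.0]]
force: [0.8, 0.1, -1.0]
opening: 0.345
t 30.875 pos [ 0.4991 -0.2698  0.1082] yaw 80.76 tz [-5.e-04  4.e-04 -1.e+00] F [ 0.8  0.1 -1. ] M [ 0.02 -0.11 -0.01] op 0.345
```

```bash
python3 -m jog '0 0 0.0007 0 0 0 0.2; 0 0 0.0007 0 0 0 0.2'; python3 go.py; python3 -m jog '0 0 0.0006 0 0 0 0.2; 0 0 0.0006 0 0 0 0.2'; python3 go.py
```

```text
time_s: 31.12
position: [0.4994, -0.27, 0.1077]
tcp_rot: [[0.16, 0.987, -0.0], [0.987, -0.16, -0.0], [-0.0, -0.0, -1.0]]
force: [0.1, 0.0, -1.4]
opening: 0.342
t 31.125 pos [ 0.4994 -0.27    0.1077] yaw 80.77 tz [-0. -0. -1.] F [ 0.1  0.  -1.4] M [ 0.05 -0.1  -0.01] op 0.342
time_s: 31.38
position: [0.4995, -0.2701, 0.1073]
tcp_rot: [[0.16, 0.987, 0.0], [0.987, -0.16, -0.0], [-0.0, 0.0, -1.0]]
force: [-0.5, -1.1, -0.2]
opening: 0.342
t 31.375 pos [ 0.4995 -0.2701  0.1073] yaw 80.77 tz [ 1.e-04 -1.e-04 -1.e+00] F [-0.5 -1.1 -0.2] M [ 0.09 -0.06 -0.04] op 0.342
```

```bash
python3 -m jog '0 0 0.0006 0 0 0 0.2; 0 0 0.0006 0 0 0 0.2'; python3 go.py
```

```text
time_s: 31.62
position: [0.4995, -0.2701, 0.107]
tcp_rot: [[0.16, 0.987, 0.0], [0.987, -0.16, -0.0], [-0.0, 0.0, -1.0]]
force: [-2.4, 1.4, 5.2]
opening: 0.345
t 31.625 pos [ 0.4995 -0.2701  0.107 ] yaw 80.77 tz [ 2.e-04 -3.e-04 -1.e+00] F [-2.4  1.4  5.2] M [ 0.25  0.16 -0.02] op 0.345
```

```bash
python3 -m jog '0 0 -0.0004 0 0 0 0.2; 0 0 -0.0004 0 0 0 0.38; 0 0 -0.0004 0 0 0 0.42; 0 0 -0.0004 0 0 0 0.6; 0 0 -0.0004 0 0 0 0.6;0 0 -0.0004 0 0 0 0.6'
python3 - <<'E'
from h import *
p,d=capture("scene"); np.savez('pics/s15.npz',p=p,d=d)
p=p[105:185,185:265]
cv2.imwrite('pics/s15.png',cv2.resize(np.clip(p[:,:,::-1].astype(float)*2,0,255).astype(np.uint8),None,fx=7,fy=7,interpolation=cv2.INTER_CUBIC))
E
python3 go.py
```

```text
time_s: 32.38
position: [0.4995, -0.27, 0.1068]
tcp_rot: [[0.16, 0.987, -0.0], [0.987, -0.16, 0.0], [0.0, -0.0, -1.0]]
force: [0.7, -0.0, 0.1]
opening: 0.586
t 32.425 pos [ 0.4995 -0.27    0.1068] yaw 80.77 tz [-0.  0. -1.] F [-0.1 -0.2 -1.3] M [ 0.11 -0.14 -0.02] op 0.587
```

View pics/s15.png

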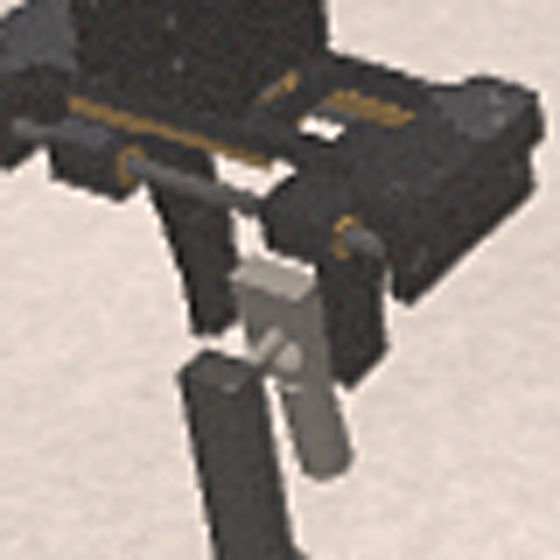

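```bash
python3 -m jog '0 0 -0.0004 0 0 0 0.7; 0 0 -0.01 0 0 0 0.7;0 0 -0.02 0 0 0 0.7'; python3 go.py;  python3 - <<'E'
from h import *
p,d=capture("scene"); np.savez('pics/s16.npz',p=p,d=d)
p=p[105:185,185:265]
cv2.imwrite('pics/s16.png',cv2.resize(np.clip(p[:,:,::-1].astype(float)*2,0,255).astype(np.uint8),None,fx=7,fy=7,interpolation=cv2.INTER_CUBIC))
E
```

```text
time_s: 32.8
position: [0.4996, -0.2701, 0.1276]
tcp_rot: [[0.16, 0.987, 0.0], [0.987, -0.16, -0.0], [-0.0, 0.0, -1.0]]
force: [-0.4, -0.1, -0.1]
opening: 0.692
t 32.8 pos [ 0.4996 -0.2701  0.1276] yaw 80.77 tz [ 3.e-04 -2.e-04 -1.e+00] F [-0.4 -0.1 -0.1] M [ 0.1  -0.13 -0.07] op 0.692
```

View pics/s16.png

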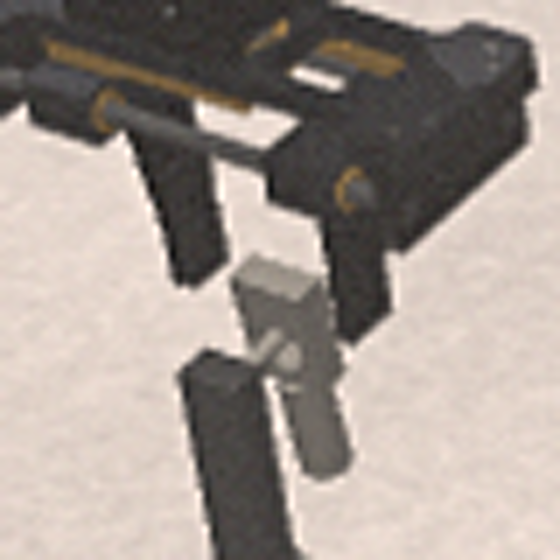

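Rod is hanging and at rest. Withdraw up and away towards the robot, then check everything.

```bash
python3 -m jog '0 0 -0.04 0 0 0 0.7; 0 0 -0.08 0 0 0 0.7;0 0 -0.11 0 0 0 0.7; 0 -0.04 -0.12 0 0 0 0.7; -0.05 -0.06 -0.12 0 0 0 0.7; -0.1 -0.06 -0.12 0 0 0 0.7; -0.15 -0.06 -0.12 0 0 0 0.7; -0.15 -0.06 -0.12 0 0 0 0.7'; python3 go.py;  python3 - <<'E'
from h import *
for n in("scene","top"):
    p,d=capture(n); np.savez(f'pics/{n}17.npz',p=p,d=d)
    cv2.imwrite(f'pics/{n}17.png',p[:,:,::-1])
p=np.load('pics/scene17.npz')['p'];q=np.load('pics/scene0.npz')['p']
t=np.load('pics/top17.npz')['p'];t0=np.load('pics/top0.npz')['p']
b=lambda im,s:cv2.resize(np.clip(im[:,:,::-1].astype(float)*1.5,0,255).astype(np.uint8),None,fx=s,fy=s,interpolation=cv2.INTER_CUBIC)
cv2.imwrite('pics/cmp.png',np.vstack([np.hstack([b(x[190:260,265:355],4) for x in(q,p)]),np.hstack([b(x[155:240,290:380],4)//1 for x in(t0,t)])]))
cv2.imwrite('pics/st.png',np.hstack([b(p[130:220,190:270],5),b(t[170:260,390:470],5)]))
E
```

```text
time_s: 33.85
position: [0.4156, -0.4124, 0.2474]
tcp_rot: [[0.165, 0.986, 0.001], [0.986, -0.164, -0.003], [-0.003, 0.002, -1.0]]
force: [-0.4, 0.2, -0.4]
opening: 0.699
t 33.85 pos [ 0.4156 -0.4124  0.2474] yaw 80.53 tz [ 0.0012 -0.003  -1.    ] F [-0.4  0.2 -0.4] M [ 0.1  -0.08 -0.  ] op 0.699
```

View pics/scene17.png

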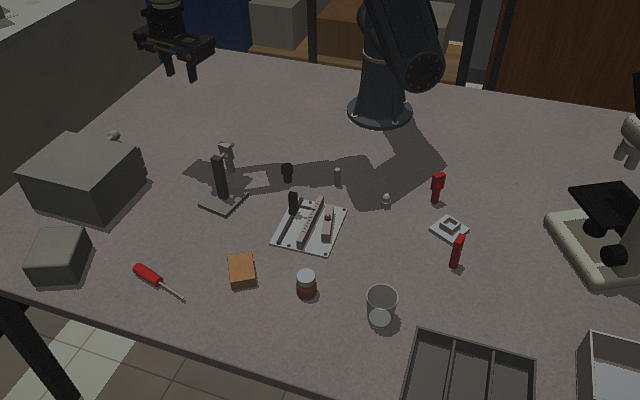

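View pics/cmp.png

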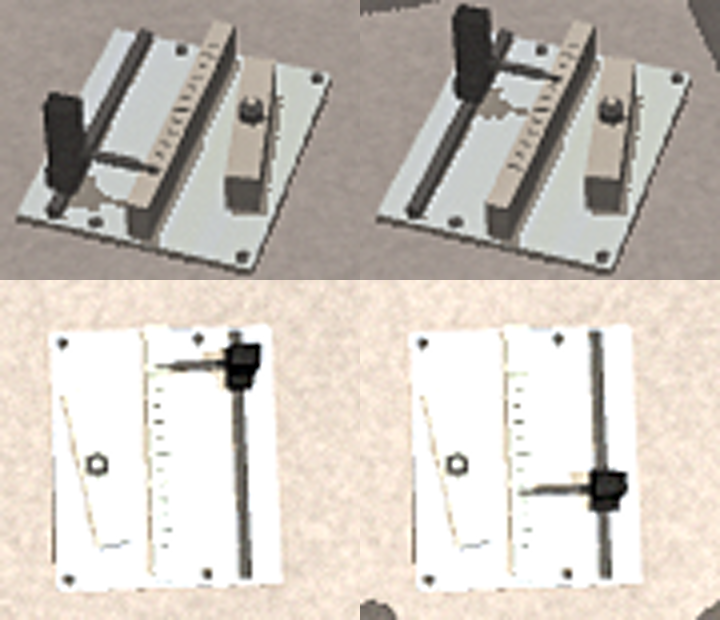

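View pics/st.png

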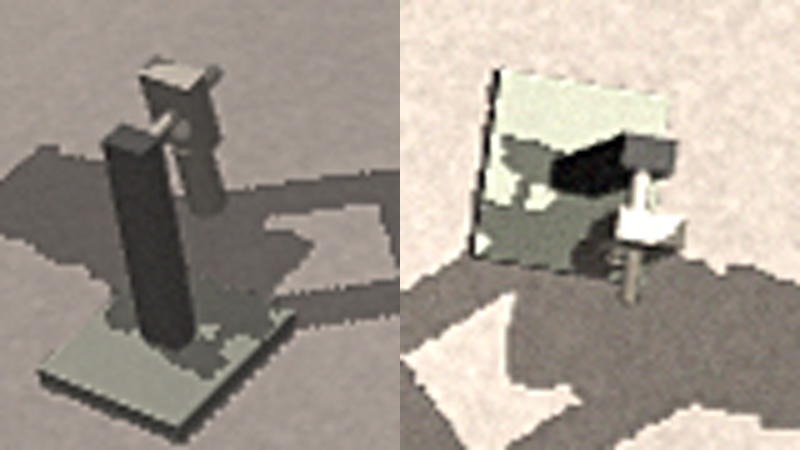

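View pics/top17.png

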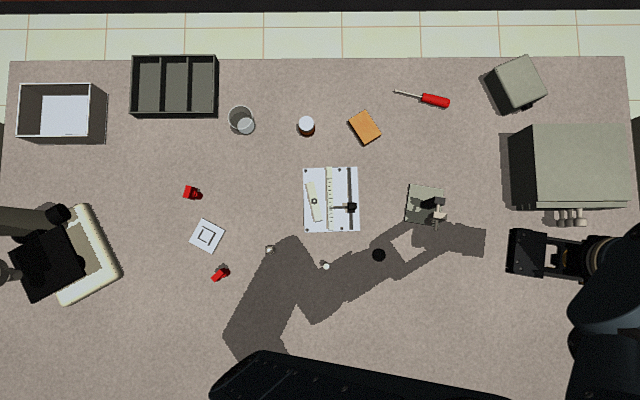

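```bash
python3 -c "
from rig import *
print(hand_in())"
```

```text
the job is handed in; nothing more can be done
None
```

The rod has been gauged, the pointer set, and the rod left hanging by its eye on the peg. I handed in at about 34 s of the 61 s allowed.

- **Gauging:** I stood the rod in the wide end of the slot and slid it along the fence, with light contact, until it wedged. The final push was about 6.6 N, against the 25 N at which the jaw slips. The rod stopped at about gauge x = +25 mm and stood upright when I let go.
- **Pointer:** I pinched the pointer grip and slid it to the same gauge x as the rod. The measured difference was about 0.4 mm. In the scene picture, taken before lifting the rod, the pointer lined up with its middle to within 1 mm.
- **Hanging:** I gripped the rod again, backed it out of the wedge, lifted it and threaded the eye onto the peg. I lowered it until it rested there and let go. In the last pictures it hangs about half-way along the peg, with the gripper well clear.

The last comparison pictures show the jaw where it was at the start, and I see no change in the bystanders, the red look-alikes or the holder.

**Checks that disagreed:**
- The fingertips are about 39 mm shorter than the stated tool frame. The first grasp closed on air above the rod, touching nothing; I measured the offset in the depth image and corrected for it.
- At first the rod's foot pressed on the slot floor and dragged, so I lifted it about 1 mm before sliding.
- The pointer overshot by about 1 mm because it stuck and then slipped; I moved it back.

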